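Walk the waste keg to its mark and clear the empty tins out of the adhesive locker

ROBOT

A 6-joint arm with a two-finger parallel gripper is mounted at the origin on the work surface. World frame = base frame: x ahead of the robot, y to its left, z up, the work surface at z = 0. Lengths are in m, angles in rad, forces in N, time in s.
With the tool pointing down it reaches from about 0.425 to 0.95 m from the base axis. Payload 3.5 kg.
Tool frame: the origin (TCP) lies on the centre line of the jaws, within the pads' length; the fingertips stand 11 mm ahead of it and the grasp point (between the pads) lies 8 mm behind it; x points along the fingers, y is the direction in which the jaws open and shut, and the axes are right-handed (so a half turn about x gives the same grasp; the last joint's range is limited). The gripper opens to 85 mm and grips with 20 to 120 N. Pads are 22 mm wide; open, the fingers measure 114 mm over their backs; the gripper's body (76 mm by 85 mm) begins 54 mm behind the grasp point. The pads swing forward as they close: fully open they stand 13 mm farther back than shut.
Start: joints at [-1.443, 0.286, 1.577, -0, 1.279, -0.15], TCP at [0.185, -0.649, 0.242] pointing down, gripper open.
Joint ranges: [-2.77, 2.77], [-0.9, 2.22], [0.21, 2.48], [-1.53, 4.67], [0.24, 2.81], [-2.84, 2.84]. Speed limits (rad/s): [2.79, 2.79, 3.14, 3.14, 3.14, 3.14].

INTERFACE

Orientations are given as a unit quaternion [x, y, z, w].
In Python, from plant import ctrl gives the robot as it stands. The module is installed in compiled form; this text tells all that it offers.
- The arm moves only by the tool drive_tool, never from a script. Its argument "series" is a list of rows, each a list of 2 entries, a list of its own where there are three numbers: the shift along the tool's x, y, z in units of 50 mm (1.0 is 50 mm), then the turn, a rotation vector about the tool's x, y, z in degrees. A call has 1 to 5 rows; each row shifts and turns the pose as measured when the row begins, along the tool's axes as they then stand; what a row does not reach is not made up. A row lasts 1/10 s, in which the tool goes at most 50 mm and 8.59 degrees, less where a joint would pass 70% of its speed; a pose out of reach is approached as far as the arm can. A call is refused whole if a number of a shift passes 1 or a number of a turn 8.59, either way. A call with a gripper value outside its range is refused whole. "grip" is the gripper's target within -1 to 1 (fully open at 1, half-way at 0, shut at -1), set as the call begins (left out, the last holds). The fingers move at their own pace and stop on an object; "newtons" is the grip in N (left out, the last holds). Time passes only in rows, so rows that do not move let the fingers close. It gives the time, the measured TCP pose, the force and the opening at its end, in the units of the state.
- ctrl.get_state(): the state, without advancing time (a new reading comes with each control period).
- ctrl.read_camera(name): name is "scene" or "top"; returns a dict with "img" (480x640x3 uint8, red, green, blue), "camera_matrix" (3x3 intrinsics, pixels), "R" (3x3) and "t" (3): a world point X has camera coordinates R X + t. Camera axes: x right, y down, z forward; pixel columns grow to the right and rows downward; lengths in m; the calibration is good to about 2 mm. A picture is of the moment at which its call begins. There is no depth.
- ctrl.sign_off(): hands the job in, once; it reports no verdict.
The state is a dict: "time": time; "qpos": joint angles; "dq": joint speeds; "joint_efforts": joint torques, N m; "eef_pos": TCP position; "tcp_rot": TCP orientation; "contact_force": force on the tool from outside, world axes, zero at the start; "wrist_torque": the same for the moment, N m; "opening": opening from 0.0 (shut) to 1.0 (fully open).
Only numpy, scipy, OpenCV 4.12 (cv2) and the standard library are available. Lean on these libraries where they do the work, as an engineer would, in place of code of your own. Each camera call takes 0.05 s, during which the arm holds its last target.

TASK

Walk the heavy steel waste keg on its bottom rim to the painted round mark beside the adhesive locker: tilt it up by the red ear and swing that side forward while it pivots on the rim under the blue ear, set it down, then the same by the blue ear, then red again and so on in turn, never lifting it clear of the bench, until it stands flat inside the mark. Then slide the orange thumb latch sideways so that the sprung cover of the locker jumps open, put every empty tin (two to four of them) into the keg, and press the cover shut until the latch snaps over it. Leave the glue bottle, the cardboard box and the wood offcut where they are.

Things in the scene. Friction and masses are not known exactly. Their poses are not given: they have to be found in the camera images.
- keg: Heavy open steel keg, 1.3 to 1.9 kg, outside diameter 160 mm, inside 148, 140 mm high to the rim, inner floor 10 mm up, rubber foot. Two grip ears stand on the rim: red on its -x side (nearer the robot), blue on its +x side; the mark lies roughly across the line of the ears. Pulled up by one ear it tilts on the rim under the other. Origin: centre of the underside; z up.
- keg_red_ear (a point): Grip point of the red ear: an upright block 14 mm thick radially, 44 mm wide along the rim, rising 35 mm above the rim to 175 mm above the keg's underside; this point lies 160 mm above the underside, 79 mm from the keg's axis. Pinch from above, across the 14 mm.
- keg_blue_ear (a point): Grip point of the blue ear, the same as the red one, on the opposite side.
- keg_red_foot (a point): Point on the bottom rim of the keg straight below the red ear, 80 mm from the keg's axis, at the underside.
- keg_blue_foot (a point): Point on the bottom rim of the keg straight below the blue ear, 80 mm from the axis: what it pivots on while the red ear is lifted.
- mark: Painted round mark on the bench, a yellow ring round a grey disc of 200 mm diameter, flat, no height. Origin: its centre. The keg (160 mm) is to stand inside it.
- locker: Green steel box fixed to the bench, 220 mm (x) by 280 (y) by 95 high, wall 6 mm, inner floor 22 mm up. Origin: centre of its underside; its -x side faces the robot (within 10 degrees), its y axis is the way the latch slides. Cover 226 by 286 by 6 mm, hinged on the far (+x) edge. Tins stand inside in a row along y, hidden until the cover opens.
- cover_hinge (a point): Middle of the cover's hinge line, on the far top edge of the locker, 95 mm above its underside; the hinge line runs along the locker's y.
- cover_front (a point): Point on the outer face of the cover, 210 mm from the hinge line, in the middle of its width, near the front edge: press here to shut it. It moves with the cover.
- cover (a joint): Angle of the cover in rad: 0 shut, 1.7 fully open (a little past upright, at the locker's far edge). A spring opens it once the latch lets go and holds it open; pushing it down takes about 3 N at the front edge, and about 10 N to snap it past the latch.
- latch (a joint): Travel of the latch in m: 0 home (over the cover's catch pin), up to 0.016 towards the locker's +y; it lets the cover go at about 0.011. A spring (2 to 5 N) pushes it home. As the cover is pressed shut its pin pushes the bevelled latch aside and the latch snaps back home by itself.
- latch_thumb (a point): Upper part of the orange thumb piece of the latch, 147 mm in front of the locker's middle: a block 20 mm (x) by 14 mm (y) rising to 112 mm above the bench, this point at 100 mm; push or pinch it and move it towards the locker's +y. It is free on its -y side.
- tin1_mid (a point): Middle (25 mm above the underside) of an empty adhesive tin, blue, 48 by 48 mm and 50 mm high with a black 30 mm cap, 6 mm, on top; 0.1 kg; x and y across its flat sides, z along its height. May be absent.
- tin2_mid (a point): Middle (25 mm above the underside) of an empty adhesive tin, red, 48 by 48 mm and 50 mm high with a black 30 mm cap, 6 mm, on top; 0.1 kg; x and y across its flat sides, z along its height. May be absent.
- tin3_mid (a point): Middle (25 mm above the underside) of an empty adhesive tin, white, 48 by 48 mm and 50 mm high with a black 30 mm cap, 6 mm, on top; 0.1 kg; x and y across its flat sides, z along its height. May be absent.
- tin4_mid (a point): Middle (25 mm above the underside) of an empty adhesive tin, yellow, 48 by 48 mm and 50 mm high with a black 30 mm cap, 6 mm, on top; 0.1 kg; x and y across its flat sides, z along its height. May be absent.
- glue: Bystander: white glue bottle with red cap, 52 mm diameter, 130 mm high; origin at the centre of its underside. Leave it alone.
- screwbox: Bystander: closed cardboard box 50 by 70 by 45 mm; origin at the centre of its underside. Leave it alone.
- offcut: Bystander: wood offcut 200 by 50 by 38 mm; origin at the centre of its underside. Leave it alone.
Mind the look-alikes: they are no part of the job. There is more than one size of the keg; the job needs the middle-sized.

How it is judged:
On the way, in this order (a step that is already met when the one before it is completed fails the run):
1. the red side of the keg is lifted and swung forward while it pivots on the rim under the blue ear (height (world z) of keg_red_foot above 0.012 m and height (world z) of keg_blue_foot below 0.008 m and distance of keg_red_foot from where it was at the start of the episode above 0.03 m and distance of keg_blue_foot from where it was at the start of the episode below 0.025 m), for 0.05 s.
2. then the blue side is lifted and swung forward while it pivots on the rim under the red ear (height (world z) of keg_blue_foot above 0.012 m and height (world z) of keg_red_foot below 0.008 m and distance of keg_blue_foot from where it was at the start of the episode above 0.05 m and distance of keg_red_foot from where it was at the start of the episode below 0.16 m), for 0.05 s.
3. then the red side again (height (world z) of keg_red_foot above 0.012 m and height (world z) of keg_blue_foot below 0.008 m and distance of keg_red_foot from where it was at the start of the episode above 0.07 m), for 0.05 s.
4. the keg stands flat inside the mark, at rest and let go (horizontal distance between keg and mark below 0.025 m and angle between keg's own z axis and vertical below 0.05 rad and height (world z) of keg below 0.006 m and linear speed of keg below 0.02 m/s and contact force between the fingers and keg below 0.2 N), for 0.3 s.
5. the latch has been slid and the cover has sprung open (value of joint cover above 1.2 rad), for 0.05 s.
6. every tin is in the keg (horizontal distance between each of tin1_mid, tin2_mid, tin3_mid, tin4_mid and keg below 0.075 m and height (world z) of each of tin1_mid, tin2_mid, tin3_mid, tin4_mid below 0.137 m), for 0.2 s.
At the end, for the whole second after the job is handed in: The keg stands flat on the bench with its centre within 25 mm of the mark's centre, every tin present is inside it (below the rim), the cover is shut (within 0.03 rad) with the latch home over its pin (within 4 mm), all at rest (all of step 6 and horizontal distance between keg and mark below 0.025 m and angle between keg's own z axis and vertical below 0.05 rad and height (world z) of keg below 0.006 m and value of joint cover below 0.03 rad and value of joint latch below 0.004 m and linear speed of keg below 0.02 m/s); the robot touches nothing.
It fails at once if the keg is lifted clear of the bench (both sides of its rim more than 12 mm up at once) (height (world z) of each of keg_red_foot, keg_blue_foot above 0.012 m).
It fails at once if the keg is tipped over (more than 35 degrees) (angle between keg's own z axis and vertical above 0.61 rad).
It fails at once if the glue bottle, the cardboard box or the wood offcut is moved by more than 40 mm (distance of any of glue, screwbox, offcut from where it was at the start of the episode above 0.04 m).
Of tin1, tin2, tin3, tin4 only 2 to 4 are there at a start; the rules pass over those that are not, and their reading is None.
At some moment in a run one of tin1, tin2, tin3, tin4 may be knocked a few centimetres aside while the robot is not near it.
Once in a run the grip may slacken for a moment while it holds something.
It also fails if it takes over 210 s, if anything falls off the work surface, if the arm or the gripper's body presses on something with over 40 N, if the wrist force passes 120 N, or if a joint passes its speed limit or range.

## Working session

There is one attempt and no reset: what is moved stays moved. The work goes in short steps, Python scripts to look and compute and a tool call to move; the robot and the scene stay as the last step left them, time stands still between calls to the robot, and variables do not carry over. Pictures are saved under pics/ and viewed, and the job is handed in when it is done.

Besides the shell and the picture viewer there is one more tool, called after "Request:" as name(argument=value, ...), one argument or row to a line, values as JSON. drive_tool: Moves the arm, as the interface text tells. Its arguments: {"type":"object","properties":{"series":{"type":"array"},"grip":{"type":"number"},"newtons":{"type":"number"}},"required":["series"]}

```bash
ls; mkdir -p pics; python3 - <<'E'
from plant import ctrl
import cv2
s=ctrl.get_state()
for k,v in s.items(): print(k,v)
for n in("scene","top"):
    c=ctrl.read_camera(n); cv2.imwrite(f"pics/{n}0.png",c["img"][:,:,::-1]); print(n,c["camera_matrix"],c["R"],c["t"])
E
```

```text
pics
time 0.0
qpos [-1.44300685e+00  2.87172930e-01  1.57821543e+00  1.78343759e-05
  1.27859346e+00 -1.50030873e-01]
dq [-0.00183963 -0.00069025 -0.00228688  0.00163481  0.00030273  0.00150011]
joint_efforts [-1.14048269e-04 -4.05977690e+01 -2.92628878e+01 -1.63982768e-04
  5.81662389e-03  3.46204004e-06]
eef_pos [ 0.18505486 -0.64846661  0.2409215 ]
tcp_rot [ 0.70031075  0.09875144 -0.70027989  0.09706229]
contact_force [0.42822699 0.28070444 0.297197  ]
wrist_torque [-0.03144721  0.04495684  0.04389461]
opening 0.9978695053174615
scene [[534.53529858   0.         321.65629983]
 [  0.         534.53529858 242.29094117]
 [  0.           0.           1.        ]] [[-0.30829801  0.95107881 -0.02003603]
 [ 0.66962801  0.20200776 -0.71469658]
 [-0.67568533 -0.23375622 -0.69914759]] [ 0.1085241  -0.24990176  2.00005152]
top [[605.26897459   0.         324.03150073]
 [  0.         605.26897459 240.1834197 ]
 [  0.           0.           1.        ]] [[-0.00364861 -0.99996587 -0.00741226]
 [-0.9796036   0.00506331 -0.20087598]
 [ 0.20090665  0.00652816 -0.97958864]] [0.07082209 0.53123151 1.89162015]
```

View pics/scene0.png

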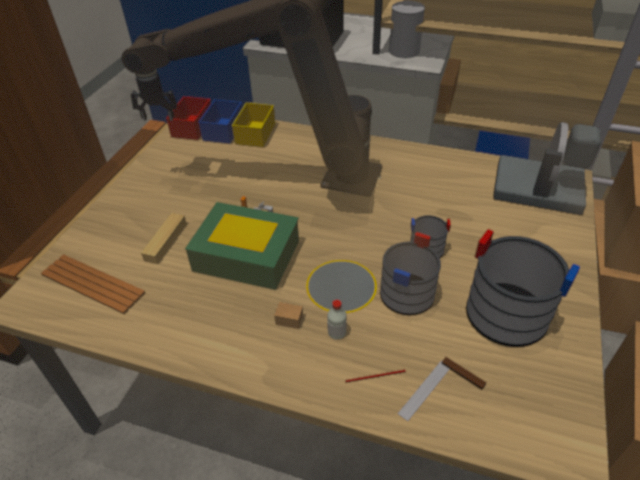

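View pics/top0.png

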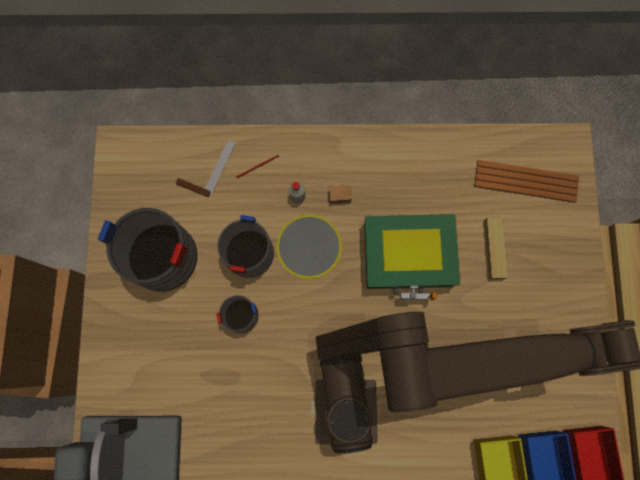

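```bash
cat > h.py <<'E'
import numpy as np, cv2
from plant import ctrl
from scipy.spatial.transform import Rotation as Rn
def snap(n,fn,crop=None,s=1):
    c=ctrl.read_camera(n); im=c["img"][:,:,::-1]
    if crop: x0,y0,x1,y1=crop; im=im[y0:y1,x0:x1]
    cv2.imwrite("pics/"+fn,cv2.resize(im,None,fx=s,fy=s,interpolation=cv2.INTER_CUBIC)); return c
def w(c,u,v,z):
    d=c["R"].T@np.linalg.inv(c["camera_matrix"])@np.array([u,v,1.]); o=-c["R"].T@c["t"]
    return o+d*(z-o[2])/d[2]
def px(c,X):
    p=c["camera_matrix"]@(c["R"]@np.array(X,float)+c["t"]); return p[:2]/p[2]
def st():
    s=ctrl.get_state(); R=Rn.from_quat(s["tcp_rot"]).as_matrix()
    print("t %.2f"%s["time"],"p",s["eef_pos"].round(4),"F",s["contact_force"].round(1),"open %.3f"%s["opening"]); print(R.round(3)); return s,R
def go(target,yawdir=None):
    """target tcp pos; yawdir: desired jaw (tool y) angle in world deg, tool down"""
    s,R=st(); d=R.T@(np.array(target)-s["eef_pos"])/0.05; print("tool shift units",d.round(2),"q",s["qpos"].round(2))
    if yawdir is not None:
        a=np.deg2rad(yawdir); y=np.array([np.cos(a),np.sin(a),0]); x=np.array([0,0,-1.]); z=np.cross(x,y)
        rv=Rn.from_matrix(R.T@np.stack([x,y,z],1)).as_rotvec(degrees=True); print("rotvec",rv.round(1))
E
python3 - <<'E'
from h import *
snap("top","t1.png",(190,190,290,310),5); snap("top","t2.png",(340,200,520,310),4); snap("scene","s2.png",(160,180,320,300),5)
E
```

```text
(no output)
```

View pics/t1.png

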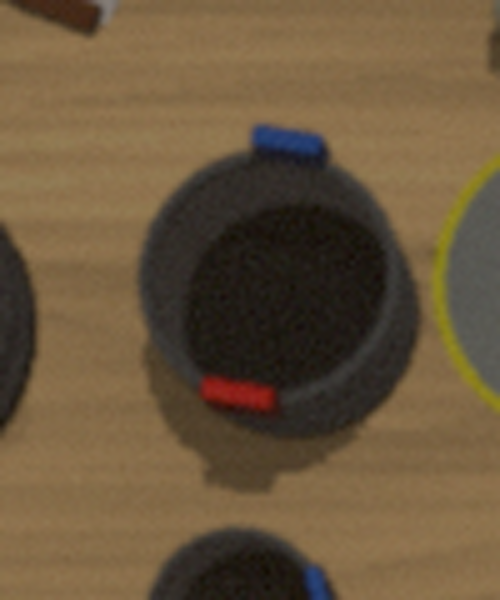

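View pics/t2.png

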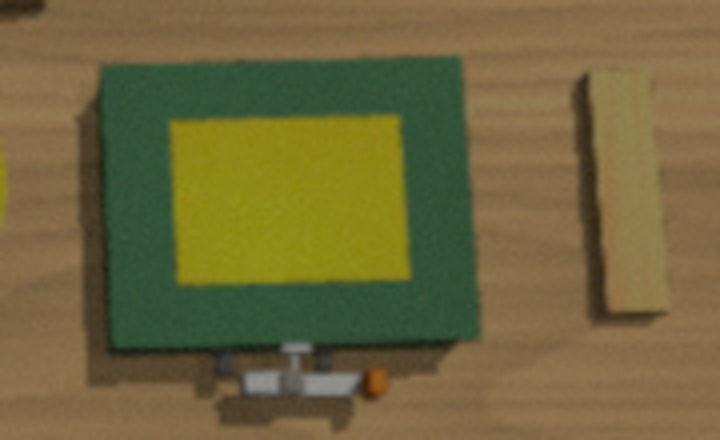

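View pics/s2.png

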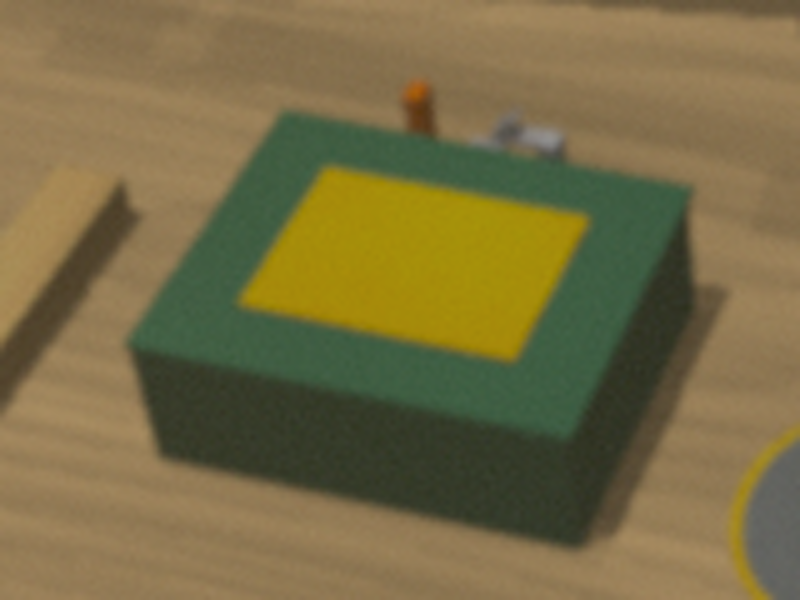

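```bash
python3 - <<'E'
from h import *
c=snap("top","x.png"); print("cam",-c["R"].T@c["t"])
f=lambda u,v,z:w(c,190+u/5,190+v/5,z).round(4)[:2]
print("red",f(240,393,.17),"blue",f(290,141,.17)); 
print("red corners",f(203,392,.175),f(277,402,.175))
print("rim dia L/R",f(140,285,.14),f(385,285,.14),"top/bot",f(280,150,.14))
s=ctrl.read_camera("scene")
im=c["img"].astype(int)
m=(im[:,:,0]>120)&(im[:,:,1]>110)&(im[:,:,2]<70)
ys,xs=np.nonzero(m); k=(xs>270)&(xs<345)&(ys>205)&(ys<290)
P=np.array([w(c,u,v,0)[:2] for u,v in zip(xs[k],ys[k])]); 
A=np.c_[2*P,np.ones(len(P))]; sol=np.linalg.lstsq(A,(P**2).sum(1),rcond=None)[0]; print("mark",sol[:2],np.sqrt(sol[2]+sol[0]**2+sol[1]**2))
g=lambda u,v,z:w(c,340+u/4,200+v/4,z).round(4)[:2]
print("cover corners",[g(u,v,.101) for u,v in((102,66),(460,57),(480,340),(112,348))])
print("thumb top",g(376,380,.112))
print("tall",[w(c,u,v,z).round(3)[:2] for u,v,z in((298,196,.0),(340,193,.045),(497,248,.038))])
print("scene thumb", w(s,160+418/5,180+90/5,.112).round(3))
for n,q in(("scene",s),("top",c)):
  print(n, px(q,[.62,.143,.0]))
E
```

```text
cam [0.14061563 0.05578108 1.96024621]
red [0.4223 0.3256] blue [0.5773 0.299 ]
red corners [0.4222 0.347 ] [0.4159 0.3026]
rim dia L/R [0.4943 0.3932] [0.4935 0.2428] top/bot [0.5789 0.3091]
mark [0.52456808 0.11984295] 0.10486240481323798
cover corners [array([ 0.5976, -0.0631]), array([ 0.6034, -0.3458]), array([ 0.3787, -0.3506]), array([ 0.3738, -0.0669])]
thumb top [ 0.3469 -0.2674]
tall [array([0.695, 0.156]), array([0.691, 0.016]), array([ 0.506, -0.489])]
scene thumb [ 0.357 -0.264  0.112]
scene [340.09361499 309.34695028]
top [301.6959973  217.55880296]
```

```bash
cat >> h.py <<'E'
def down(yaw):
    a=np.deg2rad(yaw); y=np.array([np.cos(a),np.sin(a),0]); x=np.array([0,0,-1.]); return np.stack([x,y,np.cross(x,y)],1)
def rows(poses,p=None,R=None):
    """poses: list of (p,R) world; print rows in tool units, from measured pose"""
    if p is None:
        s,R=st(); p=s["eef_pos"]; print("q",s["qpos"].round(2))
    out=[]
    for (a,B) in poses:
        d=R.T@(a-p)/.05; r=Rn.from_matrix(R.T@B).as_rotvec(degrees=True)
        out.append([d.round(2).tolist(),r.round(1).tolist()]); 
        if abs(d).max()>1 or abs(r).max()>8.59: print("!!too big",d.round(2),r.round(1))
        p,R=p+R@(np.round(d,2)*.05),R@Rn.from_rotvec(np.round(r,1),degrees=True).as_matrix()
    for i in range(0,len(out),5): print(str(out[i:i+5]).replace(" ",""))
def lin(p0,R0,p1,R1,n):
    rv=Rn.from_matrix(R0.T@R1).as_rotvec(); p0=np.array(p0);p1=np.array(p1)
    return [(p0+(p1-p0)*k/n,R0@Rn.from_rotvec(rv*k/n).as_matrix()) for k in range(1,n+1)]
def cur():
    s=ctrl.get_state(); return s["eef_pos"],Rn.from_quat(s["tcp_rot"]).as_matrix()
def to(p1,yaw,n):
    p,R=cur(); rows(lin(p,R,p1,down(yaw),n))
E
python3 - <<'E'
from h import *
s,R=st(); p=s["eef_pos"]; print("yaw y",np.degrees(np.arctan2(R[1,1],R[0,1])))
# arc to above red ear
for yt in (-9.7,170.3):
  th0=np.arctan2(p[1],p[0]); tgt=np.array([.4218,.3256]); th1=np.arctan2(tgt[1],tgt[0]); r0=np.hypot(*p[:2]); r1=np.hypot(*tgt)
  n=30; y0=np.degrees(np.arctan2(R[1,1],R[0,1])); dy=(yt-y0+180)%360-180; print(yt,"dyaw",dy,"base",np.degrees(th1-th0))
  if yt<0:
    P=[]
    for k in range(1,n+1):
      t=k/n; r=r0+(r1-r0)*t; th=th0+(th1-th0)*t; P.append((np.array([r*np.cos(th),r*np.sin(th),p[2]+(.27-p[2])*min(1,4*t)]),down(y0+dy*t)))
    rows(P)
# plan gaits
from scipy.optimize import minimize
u=lambda d:np.array([np.cos(np.deg2rad(d)),np.sin(np.deg2rad(d))])
c0=np.array([.4998,.3123]);f0=-9.7;m=np.array([.5246,.1198])
for N in(4,5,6):
  def C(f):
    c=c0.copy();prev=f0
    for i,x in enumerate(f):
      sg=-1 if i%2==0 else 1   # about blue: c=blue-80u
      c=c+sg*.08*(u(x)-u(prev)); prev=x
    return c
  r=minimize(lambda f:1e4*((C(f)-m)**2).sum()+1e-5*((np.array(f)-7)**2).sum(),[25,-10]*(N//2)+[10]*(N%2),method="Nelder-Mead",options=dict(maxiter=20000,maxfev=20000))
  print(N,r.x.round(1),C(r.x)-m)
E
```

```text
t 0.35 p [ 0.1851 -0.649   0.242 ] F [0.5 0.5 0.4] open 1.003
[[-0.     0.274 -0.962]
 [ 0.001 -0.962 -0.274]
 [-1.    -0.001 -0.   ]]
yaw y -74.08490858602539
-9.7 dyaw 64.3849085860254 base 111.74549777763372
t 0.35 p [ 0.1851 -0.649   0.242 ] F [0.5 0.5 0.4] open 1.003
[[-0.     0.274 -0.962]
 [ 0.001 -0.962 -0.274]
 [-1.    -0.001 -0.   ]]
q [-1.44  0.29  1.58 -0.    1.28 -0.15]
[[[-0.07,-0.12,-0.87],[-2.1,-0.0,0.0]],[[-0.08,-0.15,-0.86],[-2.2,-0.0,0.0]],[[-0.07,-0.17,-0.85],[-2.1,-0.0,0.0]],[[-0.08,-0.19,-0.84],[-2.2,-0.0,0.0]],[[-0.07,-0.22,-0.83],[-2.1,-0.0,0.0]]]
[[[-0.08,-0.23,-0.81],[-2.2,-0.0,0.0]],[[-0.07,-0.26,-0.81],[-2.1,-0.0,0.0]],[[-0.04,-0.28,-0.79],[-2.2,-0.0,0.0]],[[0.0,-0.3,-0.77],[-2.1,-0.0,0.0]],[[0.0,-0.32,-0.76],[-2.2,-0.0,0.0]]]
[[[0.0,-0.33,-0.75],[-2.1,-0.0,0.0]],[[0.0,-0.36,-0.73],[-2.2,-0.0,0.0]],[[0.0,-0.37,-0.71],[-2.1,-0.0,0.0]],[[0.0,-0.39,-0.7],[-2.1,-0.0,0.0]],[[0.0,-0.41,-0.68],[-2.2,-0.0,0.0]]]
[[[0.0,-0.42,-0.67],[-2.1,-0.0,0.0]],[[0.01,-0.44,-0.64],[-2.2,-0.0,0.0]],[[-0.0,-0.45,-0.63],[-2.1,-0.0,0.0]],[[-0.0,-0.47,-0.61],[-2.2,-0.0,0.0]],[[-0.0,-0.48,-0.6],[-2.1,-0.0,0.0]]]
[[[-0.0,-0.49,-0.57],[-2.2,-0.0,0.0]],[[-0.0,-0.5,-0.56],[-2.1,-0.0,0.0]],[[-0.0,-0.52,-0.53],[-2.2,-0.0,0.0]],[[-0.0,-0.53,-0.52],[-2.1,-0.0,0.0]],[[-0.0,-0.53,-0.5],[-2.2,-0.0,0.0]]]
[[[-0.0,-0.55,-0.48],[-2.1,-0.0,0.0]],[[-0.0,-0.56,-0.46],[-2.1,-0.0,0.0]],[[-0.0,-0.56,-0.44],[-2.2,-0.0,0.0]],[[-0.0,-0.57,-0.41],[-2.1,-0.0,0.0]],[[0.0,-0.58,-0.4],[-2.2,-0.0,0.0]]]
170.3 dyaw -115.6150914139746 base 111.74549777763372
4 [ 25.3 -13.6  25.3  -3.5] [5.15199069e-07 7.47052833e-06]
5 [22.9 -6.2 22.9 -6.2 14.7] [-2.70118314e-06  5.02757960e-06]
6 [ 12.1  -3.1  15.4  -1.1  27.9 -11.8] [-1.07774105e-05  8.45505575e-07]
```

Request:
drive_tool(
  series=[
    [[-0.1,-0.12,-0.87],[-2.1,0,0]],
    [[-0.1,-0.15,-0.86],[-2.2,0,0]],
    [[-0.1,-0.17,-0.85],[-2.1,0,0]],
    [[-0.1,-0.19,-0.84],[-2.2,0,0]],
    [[-0.1,-0.22,-0.83],[-2.1,0,0]],
  ],
  grip=1,
)

```text
time: 0.85
eef_pos: [0.3695, -0.5364, 0.2659]
tcp_rot: [-0.688, -0.162, 0.689, -0.161]
contact_force: [0.1, -0.6, -0.5]
opening: 0.998
```

Request:
drive_tool(
  series=[
    [[-0.08,-0.23,-0.81],[-2.2,0,0]],
    [[-0.07,-0.26,-0.81],[-2.1,0,0]],
    [[-0.04,-0.28,-0.79],[-2.2,0,0]],
    [[0,-0.3,-0.77],[-2.1,0,0]],
    [[0,-0.32,-0.76],[-2.2,0,0]],
  ],
)

```text
time: 1.35
eef_pos: [0.5089, -0.3701, 0.2773]
tcp_rot: [0.67, 0.228, -0.669, 0.229]
contact_force: [0.3, -0.6, 1.0]
opening: 0.997
```

Request:
drive_tool(
  series=[
    [[0,-0.33,-0.75],[-2.1,0,0]],
    [[0,-0.36,-0.73],[-2.2,0,0]],
    [[0,-0.37,-0.71],[-2.1,0,0]],
    [[0,-0.39,-0.7],[-2.1,0,0]],
    [[0,-0.41,-0.68],[-2.2,0,0]],
  ],
)

```text
time: 1.85
eef_pos: [0.5825, -0.1741, 0.2776]
tcp_rot: [0.645, 0.291, -0.643, 0.294]
contact_force: [1.4, 0.4, -0.9]
opening: 1.003
```

Request:
drive_tool(
  series=[
    [[0,-0.42,-0.67],[-2.1,0,0]],
    [[0,-0.44,-0.64],[-2.2,0,0]],
    [[0,-0.45,-0.63],[-2.1,0,0]],
    [[0,-0.47,-0.61],[-2.2,0,0]],
    [[0,-0.48,-0.6],[-2.1,0,0]],
  ],
)

```text
time: 2.35
eef_pos: [0.5866, 0.0275, 0.2776]
tcp_rot: [0.614, 0.352, -0.611, 0.355]
contact_force: [-0.3, 0.3, -0.1]
opening: 0.998
```

Request:
drive_tool(
  series=[
    [[0,-0.49,-0.57],[-2.2,0,0]],
    [[0,-0.5,-0.56],[-2.1,0,0]],
    [[0,-0.52,-0.53],[-2.2,0,0]],
    [[0,-0.53,-0.52],[-2.1,0,0]],
    [[0,-0.53,-0.5],[-2.2,0,0]],
  ],
)

```text
time: 2.85
eef_pos: [0.5264, 0.211, 0.2773]
tcp_rot: [0.576, 0.41, -0.573, 0.414]
contact_force: [-0.5, 1.2, -0.4]
opening: 0.998
```

```bash
python3 - <<'E'
from h import *
to([.4218,.3256,.27],-9.7,9)
E
```

```text
t 2.85 p [0.5264 0.211  0.2773] F [-0.5  1.2 -0.4] open 0.998
[[ 0.008  0.947 -0.32 ]
 [-0.002 -0.32  -0.947]
 [-1.     0.008 -0.001]]
q [ 0.2   0.02  1.81 -0.    1.3   0.53]
[[[0.01,-0.3,-0.17],[-1.0,-0.0,-0.1]],[[0.02,-0.3,-0.17],[-1.0,-0.0,-0.0]],[[0.01,-0.3,-0.18],[-1.0,-0.0,-0.1]],[[0.02,-0.29,-0.18],[-1.0,-0.0,-0.0]],[[0.01,-0.29,-0.19],[-1.0,-0.0,-0.1]]]
[[[0.02,-0.28,-0.19],[-1.0,-0.0,-0.0]],[[0.01,-0.29,-0.2],[-1.0,-0.0,-0.1]],[[0.02,-0.28,-0.2],[-1.0,-0.0,-0.0]],[[0.02,-0.27,-0.2],[-1.0,-0.0,-0.1]]]
```

Request:
drive_tool(
  series=[
    [[0.02,-0.55,-0.32],[-1.8,0,0]],
    [[0.02,-0.55,-0.33],[-1.8,0,-0.1]],
    [[0.02,-0.52,-0.34],[-1.8,0,-0.1]],
    [[0.02,-0.5,-0.36],[-1.8,0,-0.1]],
    [[0.04,-0.48,-0.36],[-1.8,0,-0.1]],
  ],
)

```text
time: 3.35
eef_pos: [0.418, 0.3334, 0.2714]
tcp_rot: [0.54, 0.458, -0.537, 0.459]
contact_force: [0.4, 0.4, -0.6]
opening: 0.998
```

```bash
python3 - <<'E'
from h import *
snap("top","t3.png"); snap("scene","s3.png")
to([.4218,.3256,.235],-9.7,2)
E
```

```text
t 3.45 p [0.4166 0.3344 0.2709] F [ 0.3 -0.6 -0.2] open 1.001
[[ 0.002  0.988 -0.157]
 [ 0.001 -0.157 -0.988]
 [-1.     0.001 -0.002]]
q [ 0.49 -0.05  1.89  0.    1.3   0.64]
[[[0.36,0.06,0.08],[0.3,-0.0,-0.0]],[[0.36,0.07,0.08],[0.4,-0.1,-0.1]]]
```

View pics/t3.png

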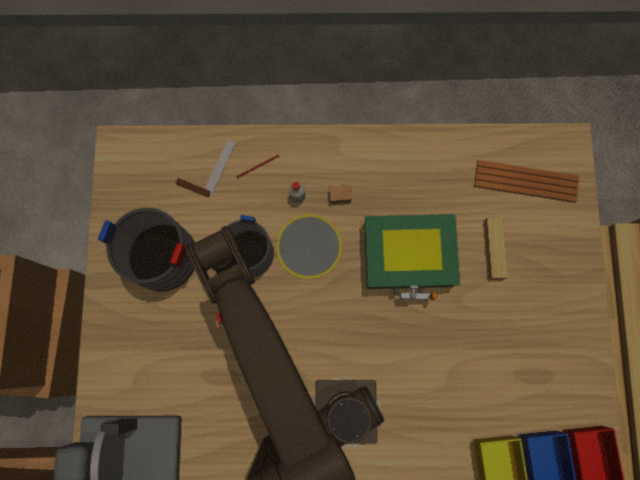

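View pics/s3.png

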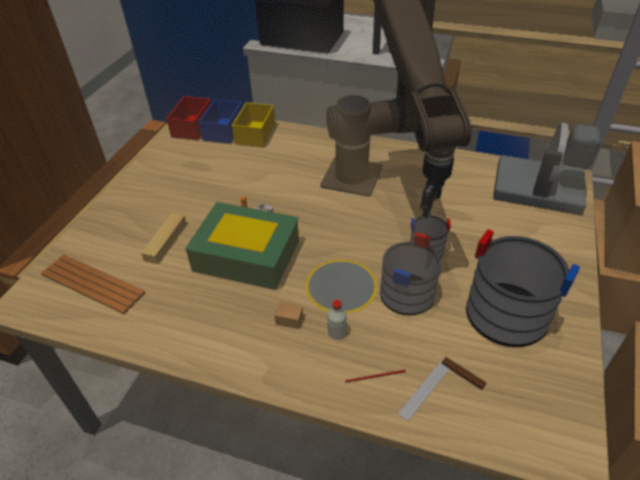

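Request:
drive_tool(
  series=[
    [[0.36,0.06,0.08],[0.3,0,0]],
    [[0.36,0.07,0.08],[0.4,-0.1,0]],
    [[0.5,0,0],[0,0,0]],
    [[0.5,0,0],[0,0,0]],
    [[0,0,0],[0,0,0]],
  ],
)

```text
time: 3.95
eef_pos: [0.4245, 0.3248, 0.185]
tcp_rot: [0.543, 0.454, -0.538, 0.457]
contact_force: [0.0, -0.4, -0.1]
opening: 0.997
```

```bash
python3 - <<'E'
from h import *
c=snap("scene","s4.png",(370,150,520,270),5)
for n in[[.4218,.3256,.175]]: print(px(c,n))
to([.4218,.3256,.157],-9.7,2)
E
```

```text
[421.9835855  232.86234923]
t 4.00 p [0.4256 0.3254 0.1872] F [ 0.8 -0.3  0.4] open 1.004
[[ 0.011  0.986 -0.169]
 [ 0.002 -0.169 -0.986]
 [-1.     0.011 -0.004]]
q [ 0.46  0.03  1.97 -0.    1.13  0.64]
[[[0.3,-0.04,0.01],[-0.0,-0.1,-0.3]],[[0.3,-0.04,0.0],[-0.0,-0.1,-0.3]]]
```

View pics/s4.png

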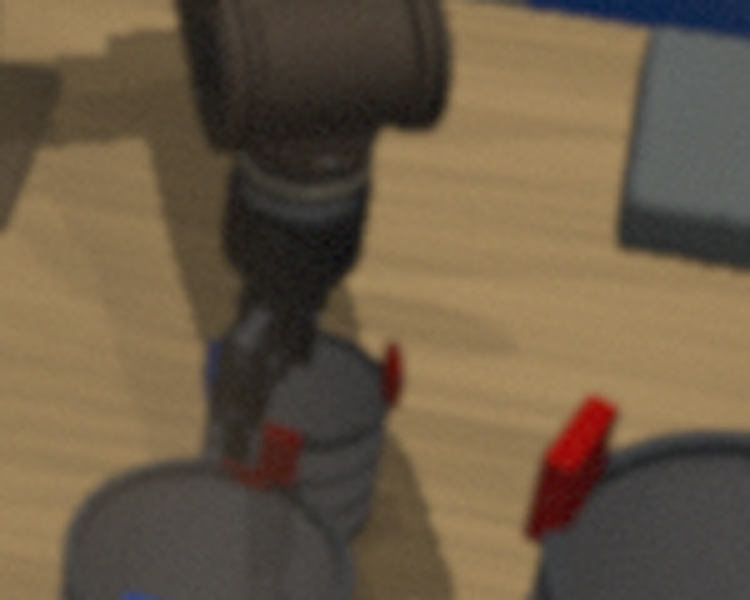

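Request:
drive_tool(
  series=[
    [[0.3,-0.04,0],[0,-0.1,-0.3]],
    [[0.3,-0.04,0],[0,-0.1,-0.3]],
    [[0,0,0],[0,0,0]],
  ],
)

```text
time: 4.3
eef_pos: [0.4242, 0.3266, 0.1588]
tcp_rot: [0.543, 0.455, -0.539, 0.456]
contact_force: [-0.1, -0.1, -0.1]
opening: 1.001
```

Request:
drive_tool(
  series=[
    [[0,0,0],[0,0,0]],
    [[0,0,0],[0,0,0]],
    [[0,0,0],[0,0,0]],
    [[0,0,0],[0,0,0]],
    [[0,0,0],[0,0,0]],
  ],
  grip=-1,
  newtons=80,
)

```text
time: 4.8
eef_pos: [0.4255, 0.3274, 0.161]
tcp_rot: [0.544, 0.455, -0.537, 0.456]
contact_force: [-3.3, -1.8, 5.3]
opening: 0.147
```

Request:
drive_tool(
  series=[
    [[0,0,0],[0,0,0]],
    [[0,0,0],[0,0,0]],
    [[0,0,0],[0,0,0]],
  ],
)

```text
time: 5.1
eef_pos: [0.4255, 0.3274, 0.1611]
tcp_rot: [0.544, 0.455, -0.537, 0.456]
contact_force: [1.5, -0.8, -0.0]
opening: 0.144
```

```bash
cat >> h.py <<'E'
def step(pivot,phi_now,dphi,side,tilt,nt,ny,nd,p=None,R=None):
    """pivot xy; keg axis phi (red->blue deg); side 'red' lifted or 'blue'. rigid tool motion"""
    if p is None: p,R=cur()
    piv=np.array([pivot[0],pivot[1],0.])
    a=np.deg2rad(phi_now); ax=np.array([np.cos(a),np.sin(a),0]) # red->blue
    e=-ax if side=='red' else ax   # from pivot to lifted
    k=np.cross(e,[0,0,1.])         # rotation about k lifts e
    out=[]
    seq=[(tilt*i/nt,0) for i in range(1,nt+1)]+[(tilt,dphi*i/ny) for i in range(1,ny+1)]+[(tilt*(1-i/nd),dphi) for i in range(1,nd+1)]
    for t,y in seq:
        M=Rn.from_rotvec([0,0,y],degrees=True).as_matrix()@Rn.from_rotvec(k*t,degrees=True).as_matrix()
        out.append((piv+M@(p-piv),M@R))
    return out
E
python3 - <<'E'
from h import *
s,R=st(); print(np.degrees(np.arctan2(R[1,1],R[0,1])))
c=snap("top","t5.png",(190,190,290,310),5)
E
```

```text
t 5.10 p [0.4255 0.3274 0.1611] F [ 1.5 -0.8 -0. ] open 0.144
[[ 0.009  0.986 -0.169]
 [ 0.005 -0.169 -0.986]
 [-1.     0.008 -0.007]]
-9.74293651868853
```

View pics/t5.png

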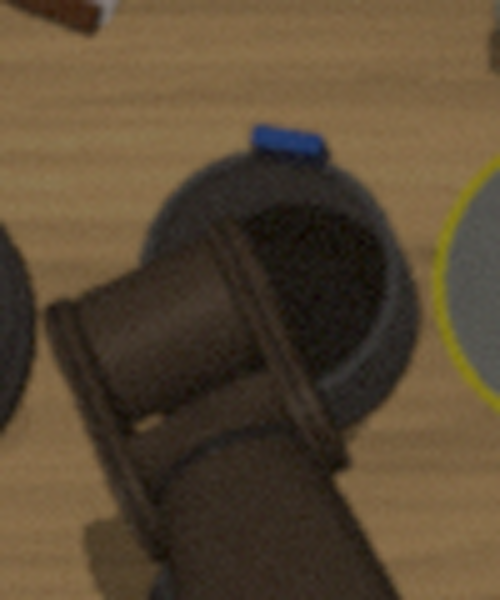

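```bash
python3 - <<'E'
from h import *
rows(step((.582,.299),-9.7,34,'red',9,5,12,5))
E
```

```text
t 5.15 p [0.4255 0.3274 0.1611] F [ 0.7  0.1 -0.7] open 0.145
[[ 0.009  0.986 -0.169]
 [ 0.005 -0.169 -0.986]
 [-1.     0.008 -0.007]]
q [0.47 0.06 1.99 0.   1.08 0.64]
[[[-0.1,0.1,-0.0],[0.0,-0.0,-1.8]],[[-0.1,0.11,-0.0],[0.0,-0.0,-1.8]],[[-0.09,0.1,-0.0],[0.0,-0.0,-1.8]],[[-0.1,0.1,-0.0],[0.0,-0.0,-1.8]],[[-0.1,0.11,-0.0],[0.1,-0.0,-1.8]]]
[[[0.0,-0.0,0.13],[-2.8,-0.4,-0.0]],[[-0.0,0.0,0.13],[-2.8,-0.4,-0.0]],[[-0.0,0.0,0.13],[-2.8,-0.5,-0.1]],[[-0.0,0.01,0.13],[-2.8,-0.4,0.0]],[[-0.0,-0.0,0.13],[-2.8,-0.4,0.0]]]
[[[-0.0,-0.0,0.13],[-2.8,-0.4,-0.0]],[[-0.01,0.0,0.13],[-2.9,-0.5,-0.0]],[[0.0,0.0,0.13],[-2.8,-0.4,-0.0]],[[0.0,0.0,0.13],[-2.8,-0.4,-0.1]],[[0.0,0.01,0.13],[-2.8,-0.4,0.0]]]
[[[-0.0,-0.0,0.13],[-2.8,-0.4,-0.0]],[[-0.0,-0.0,0.13],[-2.8,-0.5,-0.0]],[[0.1,-0.1,0.0],[0.0,0.0,1.8]],[[0.1,-0.1,0.0],[0.0,0.0,1.8]],[[0.1,-0.1,0.0],[0.0,0.0,1.8]]]
[[[0.1,-0.1,0.0],[-0.0,0.0,1.8]],[[0.1,-0.1,0.0],[-0.0,0.0,1.8]]]
```

Request:
drive_tool(
  series=[
    [[-0.1,0.1,0],[0,0,-1.8]],
    [[-0.1,0.1,0],[0,0,-1.8]],
    [[-0.1,0.1,0],[0,0,-1.8]],
    [[-0.1,0.1,0],[0,0,-1.8]],
    [[-0.1,0.1,0],[0,0,-1.8]],
  ],
  newtons=120,
)

```text
time: 5.65
eef_pos: [0.4499, 0.3229, 0.1823]
tcp_rot: [-0.504, -0.498, 0.572, -0.413]
contact_force: [-0.8, -0.1, -2.3]
opening: 0.138
```

```bash
python3 - <<'E'
from h import *
s,R=st(); print("tilt",np.degrees(np.arcsin(R[2,1])))
c=snap("top","t6.png",(190,190,290,310),5)
c=snap("scene","s6.png",(340,180,490,330),4)
E
```

```text
t 5.65 p [0.4499 0.3229 0.1823] F [-0.8 -0.1 -2.3] open 0.138
[[-0.149  0.975 -0.165]
 [ 0.03  -0.162 -0.986]
 [-0.988 -0.152 -0.005]]
tilt -8.76551417590493
```

View pics/s6.png

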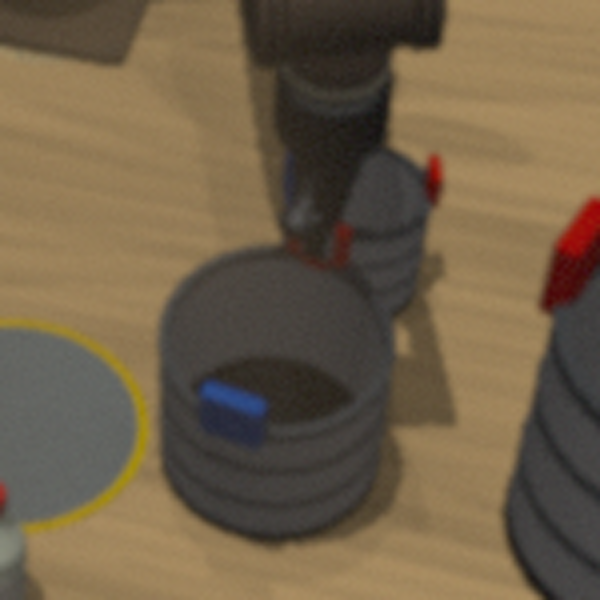

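View pics/t6.png

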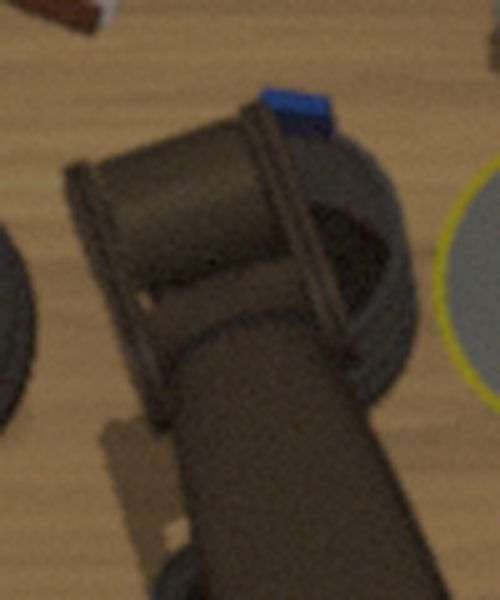

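Request:
drive_tool(
  series=[
    [[-0.02,0,0.13],[-2.8,-0.4,0]],
    [[0,0,0.13],[-2.8,-0.4,0]],
    [[0,0,0.13],[-2.8,-0.4,0]],
    [[0,0,0.13],[-2.8,-0.4,0]],
    [[0,0,0.13],[-2.8,-0.4,0]],
  ],
)

```text
time: 6.25
eef_pos: [0.447, 0.2896, 0.1811]
tcp_rot: [0.439, 0.556, -0.512, 0.485]
contact_force: [-2.2, -0.3, -0.4]
opening: 0.14
```

```bash
python3 - <<'E'
from h import *
s,R=st(); print("tilt",np.degrees(np.arcsin(R[2,1])),"phi",np.degrees(np.arctan2(R[1,1],R[0,1])))
c=snap("top","t7.png",(190,190,290,310),5)
E
```

```text
t 6.25 p [0.447  0.2896 0.1811] F [-2.2 -0.3 -0.4] open 0.140
[[-0.144  0.985  0.09 ]
 [-0.009  0.09  -0.996]
 [-0.99  -0.144 -0.004]]
tilt -8.297212142681413 phi 5.2011522503022105
```

View pics/t7.png

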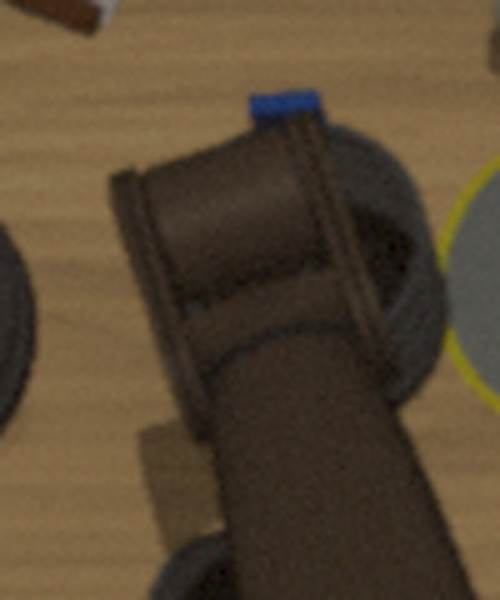

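Request:
drive_tool(
  series=[
    [[-0.01,0,0.13],[-2.8,-0.4,-0.1]],
    [[-0.01,0,0.13],[-2.8,-0.4,-0.1]],
    [[0,0,0.13],[-2.8,-0.4,0]],
    [[0,0,0.13],[-2.8,-0.4,0]],
    [[0,0,0.13],[-2.8,-0.4,0]],
  ],
)

```text
time: 6.8
eef_pos: [0.4532, 0.2569, 0.1803]
tcp_rot: [0.366, 0.605, -0.446, 0.548]
contact_force: [-1.1, -0.3, -0.4]
opening: 0.145
```

Request:
drive_tool(
  series=[
    [[0,0,0.13],[-2.8,-0.4,0]],
    [[0,0,0.13],[-2.8,-0.4,0]],
    [[0,0,0],[0,0,0]],
  ],
)

```text
time: 7.1
eef_pos: [0.4578, 0.2444, 0.1797]
tcp_rot: [0.337, 0.621, -0.418, 0.571]
contact_force: [-1.7, -0.2, 0.5]
opening: 0.138
```

```bash
python3 - <<'E'
from h import *
s,R=st(); print("tilt",np.degrees(np.arcsin(R[2,1])),"phi",np.degrees(np.arctan2(R[1,1],R[0,1])))
c=snap("top","t8.png",(190,190,290,310),5)
c=snap("scene","s8.png",(340,180,490,330),4)
E
```

```text
t 7.10 p [0.4578 0.2444 0.1797] F [-1.7 -0.2  0.5] open 0.138
[[-0.12   0.896  0.428]
 [-0.058  0.424 -0.904]
 [-0.991 -0.134  0.001]]
tilt -7.6891681927848445 phi 25.337729210173176
```

View pics/t8.png

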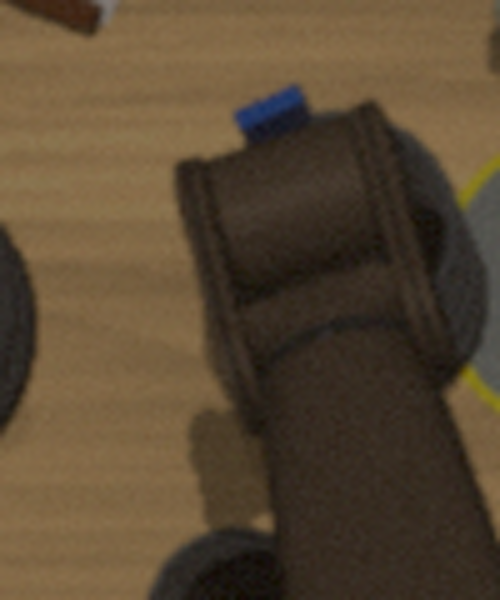

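View pics/s8.png

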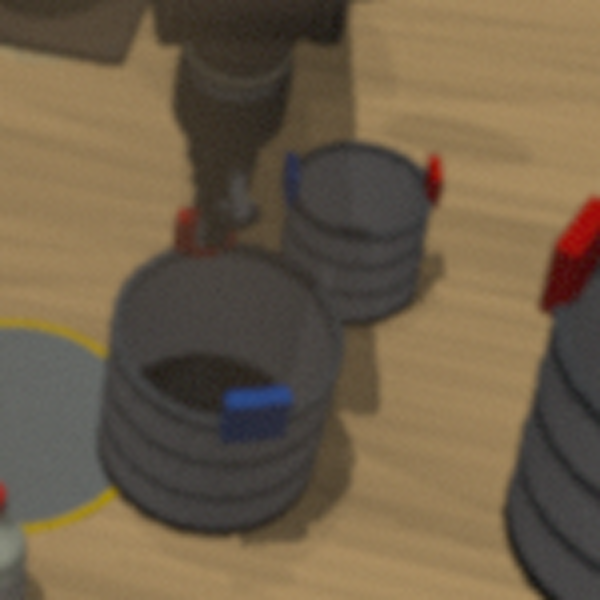

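Request:
drive_tool(
  series=[
    [[0.1,-0.1,0],[0,0,1.5]],
    [[0.1,-0.1,0],[0,0,1.5]],
    [[0.1,-0.1,0],[0,0,1.6]],
    [[0.1,-0.1,0],[0,0,1.6]],
    [[0.08,-0.09,0],[0,0,1.6]],
  ],
)

```text
time: 7.7
eef_pos: [0.4367, 0.2354, 0.1611]
tcp_rot: [0.385, 0.592, -0.376, 0.6]
contact_force: [1.6, -1.9, 16.6]
opening: 0.139
```

```bash
python3 - <<'E'
from h import *
s,R=st(); print("tilt",np.degrees(np.arcsin(R[2,1])),"phi",np.degrees(np.arctan2(R[1,1],R[0,1])))
E
```

```text
t 7.70 p [0.4367 0.2354 0.1611] F [ 1.6 -1.9 16.6] open 0.139
[[ 0.017  0.907  0.421]
 [ 0.005  0.421 -0.907]
 [-1.     0.018  0.003]]
tilt 1.0195590558296876 phi 24.886682226678428
```

Request:
drive_tool(
  series=[
    [[0,0,0],[0,0,0]],
    [[0,0,0],[0,0,0]],
    [[0,0,0],[0,0,0]],
    [[-0.4,0,0],[0,0,0]],
    [[-0.8,0,0],[0,0,0]],
  ],
  grip=0.3,
)

```text
time: 8.2
eef_pos: [0.431, 0.235, 0.2161]
tcp_rot: [0.382, 0.595, -0.38, 0.596]
contact_force: [1.5, 0.4, 0.6]
opening: 0.648
```

Request:
drive_tool(
  series=[
    [[-0.3,0.8,0],[0,0,0]],
    [[0,0.8,0],[0,0,0]],
    [[0,0.8,0],[0,0,0]],
    [[0,0.7,0],[0,0,0]],
    [[0,0,0],[0,0,0]],
  ],
)

```text
time: 8.7
eef_pos: [0.5779, 0.3043, 0.2391]
tcp_rot: [0.384, 0.593, -0.378, 0.598]
contact_force: [-0.9, -0.5, 0.1]
opening: 0.651
```

```bash
python3 - <<'E'
from h import *
s,R=st(); 
c=snap("top","t9.png",(190,190,350,310),5)
c=snap("scene","s9.png",(330,180,490,330),4)
E
```

```text
t 8.70 p [0.5779 0.3043 0.2391] F [-0.9 -0.5  0.1] open 0.651
[[ 0.01   0.908  0.419]
 [ 0.004  0.419 -0.908]
 [-1.     0.011  0.001]]
```

View pics/t9.png

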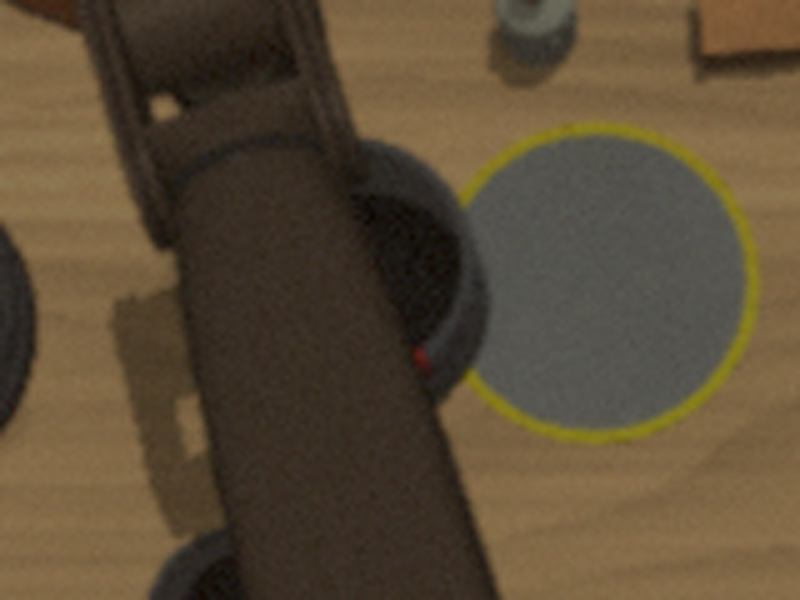

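View pics/s9.png

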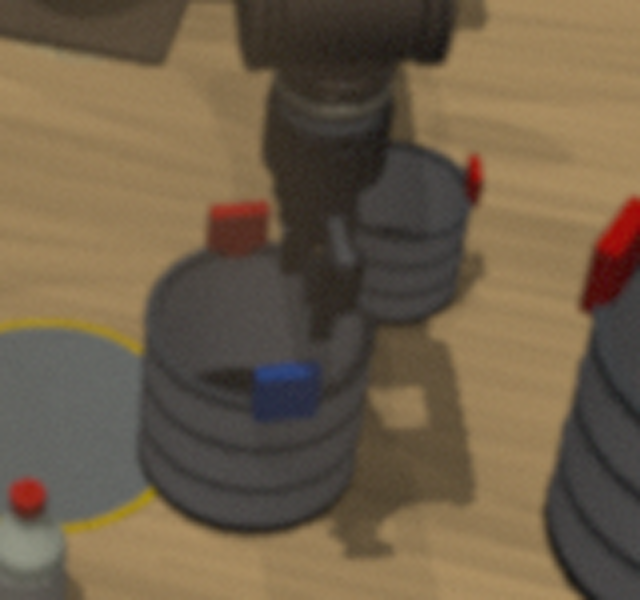

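```bash
python3 - <<'E'
from h import *
c=ctrl.read_camera("scene")
b=w(c,330+287/4,180+367/4,.175);r=w(c,330+239/4,180+207/4,.175); print(b,r,(b+r)/2,np.linalg.norm(b-r),np.degrees(np.arctan2(*(b-r)[1::-1])))
to([.5800,.302,.18],24.9,2)
E
```

```text
[0.58515679 0.30168466 0.175     ] [0.4435525  0.23729012 0.175     ] [0.51435464 0.26948739 0.175     ] 0.1555584505507546 24.453664320983485
t 8.85 p [0.5745 0.3031 0.2394] F [ 0.2 -0.8 -0.1] open 0.652
[[ 0.008  0.908  0.419]
 [ 0.003  0.419 -0.908]
 [-1.     0.009  0.   ]]
q [ 0.33  0.23  1.65  0.    1.25 -0.1 ]
[[[0.59,0.04,0.03],[-0.1,0.0,-0.3]],[[0.6,0.04,0.03],[-0.0,0.0,-0.2]]]
```

Request:
drive_tool(
  series=[
    [[0.5,0.07,0.02],[0,0,-0.2]],
    [[0.6,0.06,0.02],[0,0,-0.2]],
    [[0.4,0,0],[0,0,-0.1]],
    [[0.1,0,0],[0,0,0]],
  ],
)

```text
time: 9.25
eef_pos: [0.5784, 0.3035, 0.1606]
tcp_rot: [0.382, 0.595, -0.38, 0.596]
contact_force: [-0.7, -0.3, -1.2]
opening: 0.646
```

```bash
python3 - <<'E'
from h import *
to([.583,.302,.159],24.9,1)
E
```

```text
t 9.25 p [0.5784 0.3035 0.1606] F [-0.7 -0.3 -1.2] open 0.646
[[ 0.002  0.908  0.419]
 [ 0.     0.419 -0.908]
 [-1.     0.002  0.001]]
q [ 0.33  0.31  1.7  -0.    1.13 -0.1 ]
[[[0.03,0.07,0.07],[-0.1,0.0,-0.1]]]
```

Request:
drive_tool(
  series=[
    [[0.04,0.07,0.05],[0,0,0]],
    [[0,0,0],[0,0,0]],
    [[0,0,0],[0,0,0]],
    [[0,0,0],[0,0,0]],
    [[0,0,0],[0,0,0]],
  ],
  grip=-1,
  newtons=100,
)

```text
time: 9.75
eef_pos: [0.581, 0.3021, 0.1604]
tcp_rot: [0.382, 0.595, -0.381, 0.596]
contact_force: [0.7, 0.1, -4.7]
opening: 0.144
```

Request:
drive_tool(
  series=[
    [[0,0,0],[0,0,0]],
    [[0,0,0],[0,0,0]],
  ],
)

```text
time: 9.95
eef_pos: [0.581, 0.3021, 0.1604]
tcp_rot: [0.382, 0.595, -0.381, 0.596]
contact_force: [0.4, -0.3, -2.8]
opening: 0.146
```

```bash
python3 - <<'E'
from h import *
s,R=st(); p=s["eef_pos"]; print(np.degrees(np.arctan2(R[1,1],R[0,1])))
u=np.array([np.cos(np.deg2rad(24.7)),np.sin(np.deg2rad(24.7))]); piv=p[:2]-.159*u; print(piv)
rows(step(piv,24.7,-38,'blue',9,5,14,5))
E
```

```text
t 9.95 p [0.581  0.3021 0.1604] F [ 0.4 -0.3 -2.8] open 0.146
[[ 0.002  0.908  0.419]
 [ 0.     0.419 -0.908]
 [-1.     0.002  0.001]]
24.773154819188317
[0.43653992 0.23563056]
t 9.95 p [0.581  0.3021 0.1604] F [ 0.4 -0.3 -2.8] open 0.146
[[ 0.002  0.908  0.419]
 [ 0.     0.419 -0.908]
 [-1.     0.002  0.001]]
q [ 0.32  0.32  1.7  -0.    1.13 -0.11]
[[[-0.1,-0.1,-0.0],[0.0,-0.0,1.8]],[[-0.1,-0.1,-0.0],[0.0,-0.0,1.8]],[[-0.1,-0.11,-0.0],[0.0,-0.0,1.8]],[[-0.09,-0.1,-0.0],[0.0,-0.0,1.8]],[[-0.1,-0.1,-0.0],[0.0,-0.0,1.8]]]
[[[-0.0,-0.0,0.12],[2.7,-0.4,-0.0]],[[-0.0,-0.01,0.13],[2.7,-0.5,-0.0]],[[-0.0,0.0,0.12],[2.6,-0.4,-0.0]],[[-0.0,-0.0,0.13],[2.7,-0.4,-0.0]],[[-0.0,-0.01,0.12],[2.7,-0.5,-0.0]]]
[[[-0.01,0.0,0.13],[2.7,-0.4,-0.0]],[[0.0,-0.0,0.12],[2.7,-0.4,-0.0]],[[0.0,-0.0,0.13],[2.6,-0.5,-0.0]],[[0.0,-0.01,0.12],[2.7,-0.4,-0.0]],[[0.0,-0.0,0.13],[2.7,-0.4,-0.0]]]
[[[0.0,-0.0,0.12],[2.7,-0.5,-0.0]],[[0.0,-0.01,0.13],[2.7,-0.4,-0.0]],[[0.0,0.0,0.12],[2.6,-0.4,-0.0]],[[0.0,-0.0,0.13],[2.7,-0.4,-0.0]],[[0.1,0.1,-0.0],[0.0,-0.0,-1.8]]]
[[[0.11,0.1,-0.0],[0.0,-0.0,-1.8]],[[0.1,0.09,-0.0],[0.0,-0.0,-1.8]],[[0.1,0.1,-0.0],[0.0,-0.0,-1.8]],[[0.1,0.1,0.0],[0.0,-0.0,-1.8]]]
```

Request:
drive_tool(
  series=[
    [[-0.1,-0.1,0],[0,0,1.8]],
    [[-0.1,-0.1,0],[0,0,1.8]],
    [[-0.1,-0.1,0],[0,0,1.8]],
    [[-0.1,-0.1,0],[0,0,1.8]],
    [[-0.1,-0.1,0],[0,0,1.8]],
  ],
  newtons=120,
)

```text
time: 10.45
eef_pos: [0.5569, 0.291, 0.1828]
tcp_rot: [0.428, 0.563, -0.331, 0.625]
contact_force: [0.4, 0.4, -4.1]
opening: 0.139
```

Request:
drive_tool(
  series=[
    [[-0.01,0,0.13],[2.7,-0.4,0.1]],
    [[0,0,0.13],[2.7,-0.4,0]],
    [[0,0,0.13],[2.7,-0.4,0]],
    [[0,0,0.13],[2.7,-0.4,0.1]],
    [[-0.01,0,0.13],[2.7,-0.4,0]],
  ],
)

```text
time: 10.95
eef_pos: [0.5661, 0.2596, 0.1835]
tcp_rot: [0.495, 0.507, -0.403, 0.579]
contact_force: [1.0, 0.6, -4.4]
opening: 0.134
```

Request:
drive_tool(
  series=[
    [[-0.01,0,0.13],[2.7,-0.4,0]],
    [[0,0,0.13],[2.7,-0.4,0]],
    [[0,0,0.13],[2.7,-0.4,0]],
    [[0,0,0.13],[2.7,-0.4,0]],
    [[0,0,0.13],[2.7,-0.4,0]],
  ],
)

```text
time: 11.45
eef_pos: [0.5692, 0.2261, 0.183]
tcp_rot: [0.555, 0.443, -0.471, 0.522]
contact_force: [1.6, 0.1, -3.7]
opening: 0.14
```

```bash
python3 - <<'E'
from h import *
s,R=st(); print("tilt",np.degrees(np.arcsin(R[2,1])),"phi",np.degrees(np.arctan2(R[1,1],R[0,1])))
c=snap("top","t10.png",(190,190,350,310),5)
c=snap("scene","s10.png",(330,180,490,330),4)
E
```

```text
t 11.45 p [0.5692 0.2261 0.183 ] F [ 1.6  0.1 -3.7] open 0.140
[[ 0.162  0.985 -0.06 ]
 [-0.    -0.061 -0.998]
 [-0.987  0.162 -0.009]]
tilt 9.325870995998779 phi -3.5449816586491827
```

View pics/t10.png

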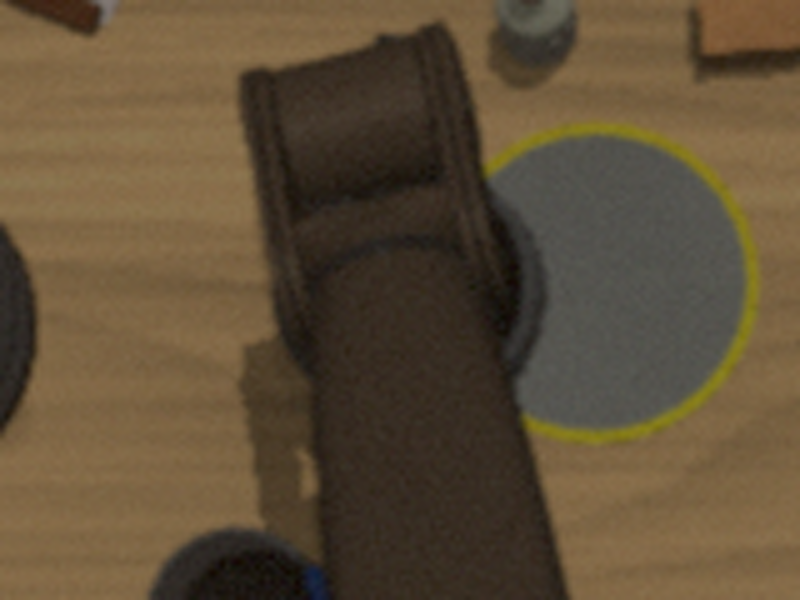

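View pics/s10.png

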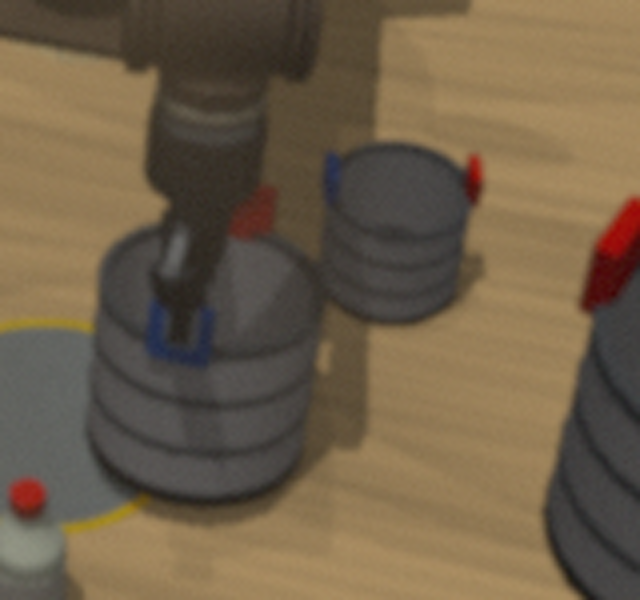

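Request:
drive_tool(
  series=[
    [[0,0,0.13],[2.7,-0.4,0]],
    [[0,0,0.13],[2.7,-0.4,0]],
    [[0,0,0.13],[2.7,-0.4,0]],
    [[0,0,0.13],[2.7,-0.4,0]],
    [[0,0,0],[0,0,0]],
  ],
)

```text
time: 12.05
eef_pos: [0.5661, 0.2006, 0.1827]
tcp_rot: [0.595, 0.39, -0.518, 0.474]
contact_force: [1.6, -0.7, -4.2]
opening: 0.139
```

Request:
drive_tool(
  series=[
    [[0.1,0.1,0],[0,0,-1.8]],
    [[0.1,0.1,0],[0,0,-1.8]],
    [[0.1,0.1,0],[0,0,-1.8]],
    [[0.1,0.1,0],[0,0,-1.8]],
    [[0.09,0.1,0],[0,0,-1.8]],
  ],
)

```text
time: 12.55
eef_pos: [0.5947, 0.1958, 0.1603]
tcp_rot: [0.56, 0.441, -0.555, 0.429]
contact_force: [-7.3, 0.9, 18.4]
opening: 0.136
```

```bash
python3 - <<'E'
from h import *
s,R=st(); print("tilt",np.degrees(np.arcsin(R[2,1])),"phi",np.degrees(np.arctan2(R[1,1],R[0,1])))
E
```

```text
t 12.55 p [0.5947 0.1958 0.1603] F [-7.3  0.9 18.4] open 0.136
[[-0.006  0.97  -0.242]
 [ 0.018 -0.242 -0.97 ]
 [-1.    -0.01  -0.016]]
tilt -0.5541365789080399 phi -14.021803572267086
```

Request:
drive_tool(
  series=[
    [[0,0,0],[0,0,0]],
    [[0,0,0],[0,0,0]],
    [[0,0,0],[0,0,0]],
    [[-0.4,0,0],[0,0,0]],
    [[-0.8,0,0],[0,0,0]],
  ],
  grip=0.3,
)

```text
time: 13.05
eef_pos: [0.5951, 0.1942, 0.2156]
tcp_rot: [-0.556, -0.444, 0.558, -0.427]
contact_force: [0.0, 0.0, 0.0]
opening: 0.649
```

Request:
drive_tool(
  series=[
    [[-0.3,-0.8,0],[0,0,0]],
    [[0,-0.8,0],[0,0,0]],
    [[0,-0.8,0],[0,0,0]],
    [[0,-0.7,0],[0,0,0]],
    [[0,0,0],[0,0,0]],
  ],
)

```text
time: 13.55
eef_pos: [0.4454, 0.2327, 0.2439]
tcp_rot: [0.563, 0.441, -0.551, 0.431]
contact_force: [0.3, 0.0, -0.4]
opening: 0.65
```

```bash
python3 - <<'E'
from h import *
s,R=st(); 
c=snap("top","t11.png",(190,190,350,310),5)
c=snap("scene","s11.png",(330,180,490,330),4)
E
```

```text
t 13.55 p [0.4454 0.2327 0.2439] F [ 0.3  0.  -0.4] open 0.650
[[ 0.004  0.971 -0.24 ]
 [ 0.022 -0.24  -0.97 ]
 [-1.    -0.001 -0.022]]
```

View pics/t11.png

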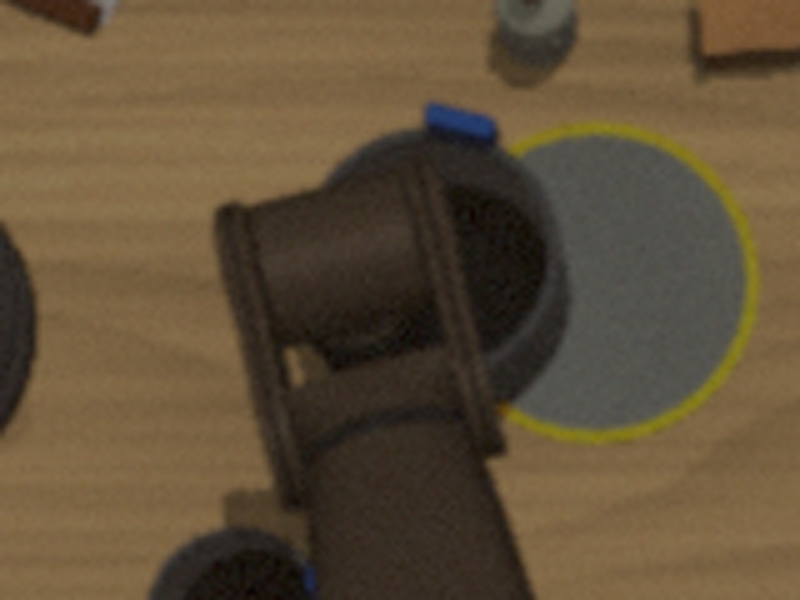

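View pics/s11.png

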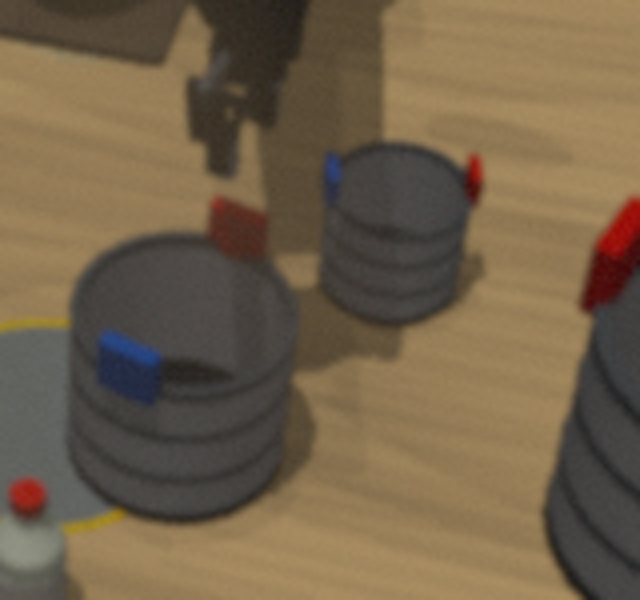

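```bash
python3 - <<'E'
from h import *
t=ctrl.read_camera("top");c=ctrl.read_camera("scene")
print("top blue",w(t,190+461/5,190+120/5,.175))
b=w(c,330+132/4,180+342/4,.175);r=w(c,330+239/4,180+205/4,.175); print(b,r,(b+r)/2,np.linalg.norm(b-r),np.degrees(np.arctan2(*(b-r)[1::-1])))
to([.441,.235,.160],-14.0,3)
E
```

```text
top blue [0.58865464 0.19453146 0.175     ]
[0.59296719 0.19814584 0.175     ] [0.44151898 0.2368294  0.175     ] [0.51724309 0.21748762 0.175     ] 0.15631052043281785 -14.328380807455597
t 13.75 p [0.4495 0.2316 0.244 ] F [0.9 0.6 0.5] open 0.650
[[ 0.006  0.97  -0.244]
 [ 0.022 -0.244 -0.97 ]
 [-1.     0.    -0.022]]
q [ 0.27 -0.1   1.99  0.02  1.24  0.51]
[[[0.56,-0.06,0.0],[-0.0,-0.4,-0.0]],[[0.56,-0.06,0.0],[-0.1,-0.4,-0.0]],[[0.56,-0.06,0.0],[-0.0,-0.5,-0.0]]]
```

Request:
drive_tool(
  series=[
    [[0.55,-0.07,0],[0,-0.4,0]],
    [[0.55,-0.06,0],[0,-0.4,0]],
    [[0.5,-0.06,0],[0,-0.4,0]],
    [[0.1,-0.02,0],[0,0,0]],
  ],
)

```text
time: 14.15
eef_pos: [0.4467, 0.2343, 0.1591]
tcp_rot: [0.561, 0.432, -0.556, 0.435]
contact_force: [-0.2, 0.2, 0.3]
opening: 0.653
```

```bash
python3 - <<'E'
from h import *
to([.441,.235,.160],-14.0,1)
E
```

```text
t 14.15 p [0.4467 0.2343 0.1591] F [-0.2  0.2  0.3] open 0.653
[[ 0.008  0.969 -0.248]
 [ 0.002 -0.248 -0.969]
 [-1.     0.007 -0.004]]
q [ 0.28 -0.01  2.07 -0.    1.08  0.53]
[[[-0.02,-0.11,0.01],[-0.4,-0.2,-0.4]]]
```

Request:
drive_tool(
  series=[
    [[0,-0.12,0],[-0.3,0,-0.4]],
    [[0,0,0],[0,0,0]],
    [[0,0,0],[0,0,0]],
    [[0,0,0],[0,0,0]],
    [[0,0,0],[0,0,0]],
  ],
  grip=-1,
  newtons=100,
)

```text
time: 14.65
eef_pos: [0.4411, 0.2355, 0.1602]
tcp_rot: [-0.558, -0.436, 0.558, -0.432]
contact_force: [-0.8, 0.5, -5.2]
opening: 0.149
```

Request:
drive_tool(
  series=[
    [[0,0,0],[0,0,0]],
    [[0,0,0],[0,0,0]],
  ],
)

```text
time: 14.85
eef_pos: [0.441, 0.2355, 0.1601]
tcp_rot: [-0.558, -0.436, 0.558, -0.432]
contact_force: [-1.4, 0.6, -4.8]
opening: 0.141
```

```bash
python3 - <<'E'
from h import *
s,R=st(); p=s["eef_pos"]; f=-14.2; print(np.degrees(np.arctan2(R[1,1],R[0,1])))
u=np.array([np.cos(np.deg2rad(f)),np.sin(np.deg2rad(f))]); piv=p[:2]+.159*u; print(piv, p[:2]+.079*u)
rows(step(piv,f,37,'red',9,5,13,5))
E
```

```text
t 14.85 p [0.441  0.2355 0.1601] F [-1.4  0.6 -4.8] open 0.141
[[-0.004  0.969 -0.246]
 [ 0.005 -0.246 -0.969]
 [-1.    -0.005 -0.004]]
-14.235053249813069
[0.59516015 0.1965026 ] [0.51760453 0.21612719]
t 14.85 p [0.441  0.2355 0.1601] F [-1.4  0.6 -4.8] open 0.141
[[-0.004  0.969 -0.246]
 [ 0.005 -0.246 -0.969]
 [-1.    -0.005 -0.004]]
q [ 0.28 -0.02  2.07  0.01  1.09  0.53]
[[[-0.1,0.1,-0.0],[0.0,-0.0,-1.8]],[[-0.1,0.1,-0.0],[0.0,-0.0,-1.8]],[[-0.1,0.11,-0.0],[0.0,-0.0,-1.8]],[[-0.1,0.1,-0.0],[0.0,-0.0,-1.8]],[[-0.09,0.1,-0.0],[0.0,-0.0,-1.8]]]
[[[-0.0,0.0,0.13],[-2.8,-0.5,-0.0]],[[-0.01,0.0,0.13],[-2.8,-0.4,-0.0]],[[0.0,0.01,0.13],[-2.8,-0.5,-0.0]],[[0.0,0.0,0.13],[-2.8,-0.4,-0.0]],[[0.0,0.0,0.13],[-2.8,-0.5,-0.0]]]
[[[0.0,0.01,0.14],[-2.8,-0.5,-0.1]],[[-0.0,0.0,0.13],[-2.8,-0.4,0.0]],[[-0.0,0.0,0.13],[-2.8,-0.5,0.0]],[[-0.0,0.01,0.13],[-2.8,-0.4,0.0]],[[-0.0,0.0,0.13],[-2.9,-0.5,0.0]]]
[[[-0.0,0.01,0.13],[-2.8,-0.5,-0.0]],[[-0.01,-0.0,0.13],[-2.8,-0.4,-0.0]],[[0.0,0.0,0.13],[-2.8,-0.5,-0.0]],[[0.11,-0.1,0.0],[0.0,0.0,1.8]],[[0.1,-0.1,0.0],[0.0,0.0,1.8]]]
[[[0.1,-0.09,0.0],[0.0,0.0,1.8]],[[0.1,-0.1,0.0],[-0.0,0.0,1.8]],[[0.1,-0.1,0.0],[-0.0,0.0,1.8]]]
```

Request:
drive_tool(
  series=[
    [[-0.1,0.1,0],[0,0,-1.8]],
    [[-0.1,0.1,0],[0,0,-1.8]],
    [[-0.1,0.1,0],[0,0,-1.8]],
    [[-0.1,0.1,0],[0,0,-1.8]],
    [[-0.1,0.1,0],[0,0,-1.8]],
  ],
  newtons=120,
)

```text
time: 15.35
eef_pos: [0.467, 0.2284, 0.1829]
tcp_rot: [-0.52, -0.48, 0.59, -0.388]
contact_force: [-1.0, 0.4, -5.5]
opening: 0.139
```

Request:
drive_tool(
  series=[
    [[-0.02,0,0.13],[-2.8,-0.4,-0.1]],
    [[0,0,0.13],[-2.8,-0.4,0]],
    [[0,0,0.13],[-2.8,-0.4,-0.1]],
    [[0,0,0.13],[-2.8,-0.4,0]],
    [[-0.01,0,0.13],[-2.8,-0.4,-0.1]],
  ],
)

```text
time: 15.85
eef_pos: [0.4637, 0.1946, 0.1835]
tcp_rot: [0.454, 0.545, -0.535, 0.458]
contact_force: [0.4, -0.4, -6.4]
opening: 0.137
```

Request:
drive_tool(
  series=[
    [[-0.01,0,0.13],[-2.8,-0.4,-0.1]],
    [[0,0,0.13],[-2.8,-0.4,0]],
    [[0,0,0.13],[-2.8,-0.4,-0.1]],
    [[0,0,0.13],[-2.8,-0.4,0]],
    [[-0.01,0,0.13],[-2.8,-0.4,-0.1]],
  ],
)

```text
time: 16.35
eef_pos: [0.4683, 0.1604, 0.1836]
tcp_rot: [0.381, 0.601, -0.471, 0.522]
contact_force: [-0.2, -0.1, -6.0]
opening: 0.137
```

```bash
python3 - <<'E'
from h import *
s,R=st(); print("tilt",np.degrees(np.arcsin(R[2,1])),"phi",np.degrees(np.arctan2(R[1,1],R[0,1])))
c=snap("scene","s12.png",(290,180,450,330),4)
E
```

```text
t 16.35 p [0.4683 0.1604 0.1836] F [-0.2 -0.1 -6. ] open 0.137
[[-0.165  0.949  0.269]
 [-0.034  0.267 -0.963]
 [-0.986 -0.168 -0.012]]
tilt -9.674864941622973 phi 15.696875554999403
```

View pics/s12.png

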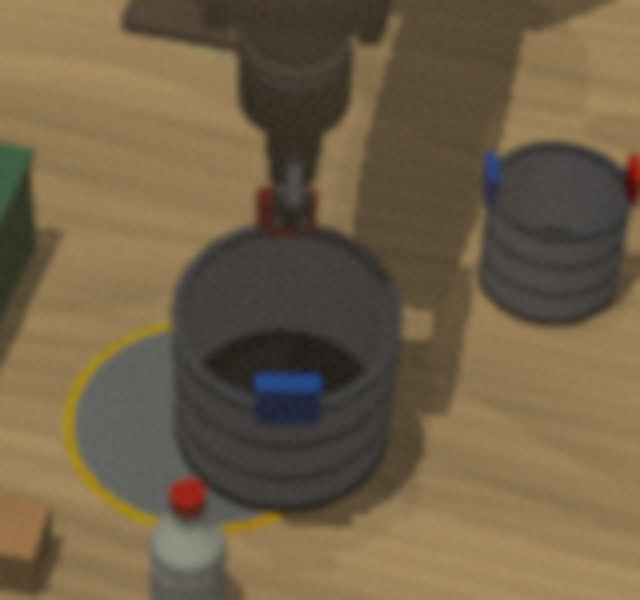

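Request:
drive_tool(
  series=[
    [[0,0,0.13],[-2.8,-0.4,0]],
    [[0,0,0.13],[-2.8,-0.4,0]],
    [[0,0,0.13],[-2.8,-0.4,0]],
    [[0,0,0],[0,0,0]],
  ],
)

```text
time: 16.8
eef_pos: [0.4747, 0.1409, 0.1834]
tcp_rot: [0.335, 0.629, -0.428, 0.556]
contact_force: [-1.2, -0.9, -5.2]
opening: 0.138
```

Request:
drive_tool(
  series=[
    [[0.1,-0.1,0],[0,0,1.8]],
    [[0.1,-0.1,0],[0,0,1.8]],
    [[0.1,-0.1,0],[0,0,1.8]],
    [[0.1,-0.1,0],[0,0,1.8]],
    [[0.08,-0.1,0],[0,0,1.8]],
  ],
)

```text
time: 17.3
eef_pos: [0.4489, 0.1313, 0.1608]
tcp_rot: [0.388, 0.598, -0.384, 0.587]
contact_force: [0.7, 1.9, -5.8]
opening: 0.139
```

```bash
python3 - <<'E'
from h import *
s,R=st(); print("tilt",np.degrees(np.arcsin(R[2,1])),"phi",np.degrees(np.arctan2(R[1,1],R[0,1])))
E
```

```text
t 17.30 p [0.4489 0.1313 0.1608] F [ 0.7  1.9 -5.8] open 0.139
[[-0.011  0.914  0.405]
 [ 0.013  0.405 -0.914]
 [-1.    -0.004 -0.017]]
tilt -0.25372289020919203 phi 23.884012123401323
```

Request:
drive_tool(
  series=[
    [[0.03,0,0],[0,0,0]],
    [[0,0,0],[0,0,0]],
  ],
)

```text
time: 17.5
eef_pos: [0.4487, 0.1318, 0.1606]
tcp_rot: [0.388, 0.598, -0.384, 0.587]
contact_force: [2.7, 0.6, -9.1]
opening: 0.137
```

Request:
drive_tool(
  series=[
    [[0,0,0],[0,0,0]],
    [[0,0,0],[0,0,0]],
    [[0,0,0],[0,0,0]],
    [[-0.4,0,0],[0,0,0]],
    [[-0.8,0,0],[0,0,0]],
  ],
  grip=0.3,
)

```text
time: 18.0
eef_pos: [0.4488, 0.1314, 0.2196]
tcp_rot: [0.387, 0.6, -0.386, 0.584]
contact_force: [0.9, 0.1, 0.3]
opening: 0.649
```

Request:
drive_tool(
  series=[
    [[-0.3,0.8,0],[0,0,0]],
    [[0,0.8,0],[0,0,0]],
    [[0,0.8,0],[0,0,0]],
    [[0,0.7,0],[0,0,0]],
    [[0,0,0],[0,0,0]],
  ],
)

```text
time: 18.5
eef_pos: [0.6017, 0.1959, 0.2475]
tcp_rot: [0.394, 0.593, -0.383, 0.589]
contact_force: [0.1, -0.7, -0.6]
opening: 0.649
```

```bash
python3 - <<'E'
from h import *
c=snap("scene","s13.png",(290,180,450,330),4)
to([.593,.195,.160],23.8,3)
E
```

```text
t 18.55 p [0.6002 0.1954 0.2476] F [ 0.4 -0.2  0.5] open 0.649
[[ 0.002  0.917  0.398]
 [ 0.016  0.398 -0.917]
 [-1.     0.008 -0.014]]
q [ 0.15  0.18  1.69  0.02  1.26 -0.27]
[[[0.58,-0.05,-0.01],[-0.1,-0.3,-0.2]],[[0.59,-0.05,-0.01],[-0.1,-0.2,-0.1]],[[0.58,-0.04,-0.01],[-0.2,-0.3,-0.2]]]
```

View pics/s13.png

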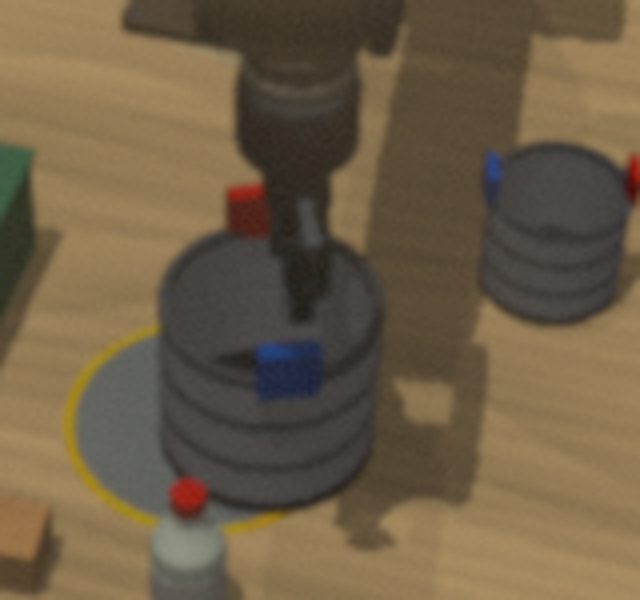

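```bash
python3 - <<'E'
from h import *
c=ctrl.read_camera("scene")
print(w(c,290+288/4,180+346/4,.175))
E
```

```text
[0.59728064 0.19652853 0.175     ]
```

Request:
drive_tool(
  series=[
    [[0.55,-0.04,0],[0,-0.3,0]],
    [[0.55,-0.04,0],[0,-0.3,0]],
    [[0.5,-0.03,0],[0,-0.2,0]],
    [[0.2,0,0],[0,0,0]],
  ],
)

```text
time: 19.0
eef_pos: [0.5927, 0.1925, 0.1598]
tcp_rot: [0.392, 0.588, -0.385, 0.594]
contact_force: [-0.3, -0.5, 0.2]
opening: 0.648
```

```bash
python3 - <<'E'
from h import *
to([.593,.195,.160],23.8,1)
E
```

```text
t 19.00 p [0.5927 0.1925 0.1598] F [-0.3 -0.5  0.2] open 0.648
[[ 0.012  0.918  0.396]
 [ 0.003  0.396 -0.918]
 [-1.     0.013  0.002]]
q [ 0.15  0.25  1.78  0.    1.1  -0.26]
[[[-0.0,0.03,-0.04],[-0.5,0.1,-0.7]]]
```

Request:
drive_tool(
  series=[
    [[0,0.04,-0.04],[-0.5,0,-0.7]],
    [[0,0,0],[0,0,0]],
    [[0,0,0],[0,0,0]],
    [[0,0,0],[0,0,0]],
    [[0,0,0],[0,0,0]],
  ],
  grip=-1,
  newtons=100,
)

```text
time: 19.5
eef_pos: [0.5929, 0.1948, 0.1611]
tcp_rot: [0.386, 0.592, -0.386, 0.593]
contact_force: [0.5, 0.2, -4.5]
opening: 0.14
```

Request:
drive_tool(
  series=[
    [[0,0,0],[0,0,0]],
    [[0,0,0],[0,0,0]],
  ],
)

```text
time: 19.7
eef_pos: [0.593, 0.1948, 0.161]
tcp_rot: [0.386, 0.592, -0.386, 0.593]
contact_force: [1.9, 1.2, -3.2]
opening: 0.143
```

```bash
python3 - <<'E'
from h import *
s,R=st(); p=s["eef_pos"]; f=23.9; print(np.degrees(np.arctan2(R[1,1],R[0,1])))
U=lambda f:np.array([np.cos(np.deg2rad(f)),np.sin(np.deg2rad(f))]); piv=p[:2]-.159*U(f)
for d in(-28,-32,-36): print(d,piv+.08*U(f+d))
rows(step(piv,f,-34,'blue',9,5,12,5))
E
```

```text
t 19.70 p [0.593  0.1948 0.161 ] F [ 1.9  1.2 -3.2] open 0.143
[[ 0.001  0.915  0.404]
 [-0.001  0.404 -0.915]
 [-1.     0.001  0.002]]
23.8278893689713
-28 [0.52741062 0.12470057]
-32 [0.52681725 0.11914827]
-36 [0.52583802 0.11365088]
t 19.70 p [0.593  0.1948 0.161 ] F [ 1.9  1.2 -3.2] open 0.143
[[ 0.001  0.915  0.404]
 [-0.001  0.404 -0.915]
 [-1.     0.001  0.002]]
q [ 0.16  0.25  1.77 -0.    1.11 -0.26]
[[[-0.1,-0.1,0.0],[0.0,0.0,1.8]],[[-0.1,-0.11,0.0],[0.0,0.0,1.8]],[[-0.1,-0.1,0.0],[0.0,0.0,1.8]],[[-0.09,-0.1,0.0],[0.0,0.0,1.8]],[[-0.1,-0.1,0.0],[0.0,0.0,1.8]]]
[[[-0.0,-0.01,0.13],[2.8,-0.4,-0.0]],[[-0.0,0.0,0.13],[2.8,-0.5,-0.0]],[[-0.0,-0.0,0.13],[2.8,-0.4,-0.0]],[[-0.0,-0.01,0.13],[2.8,-0.5,-0.0]],[[-0.0,0.0,0.13],[2.8,-0.4,-0.0]]]
[[[-0.0,-0.0,0.13],[2.8,-0.5,-0.0]],[[-0.0,-0.0,0.13],[2.8,-0.4,-0.0]],[[-0.0,-0.01,0.13],[2.8,-0.5,-0.0]],[[-0.0,0.0,0.13],[2.8,-0.4,-0.0]],[[-0.0,-0.0,0.13],[2.8,-0.5,-0.0]]]
[[[-0.0,-0.01,0.14],[2.8,-0.4,-0.1]],[[-0.0,0.0,0.13],[2.8,-0.4,0.0]],[[0.1,0.1,-0.0],[-0.0,-0.0,-1.8]],[[0.1,0.1,-0.0],[-0.0,-0.0,-1.8]],[[0.1,0.1,-0.01],[-0.0,-0.0,-1.8]]]
[[[0.1,0.1,0.0],[-0.0,-0.1,-1.8]],[[0.1,0.1,0.0],[-0.0,0.0,-1.8]]]
```

Request:
drive_tool(
  series=[
    [[-0.1,-0.1,0],[0,0,1.8]],
    [[-0.1,-0.1,0],[0,0,1.8]],
    [[-0.1,-0.1,0],[0,0,1.8]],
    [[-0.1,-0.1,0],[0,0,1.8]],
    [[-0.1,-0.1,0],[0,0,1.8]],
  ],
  newtons=120,
)

```text
time: 20.2
eef_pos: [0.568, 0.184, 0.1838]
tcp_rot: [0.431, 0.56, -0.337, 0.622]
contact_force: [2.4, 0.6, -5.1]
opening: 0.138
```

Request:
drive_tool(
  series=[
    [[-0.01,0,0.13],[2.7,-0.4,0]],
    [[0,0,0.13],[2.7,-0.4,0]],
    [[0,0,0.13],[2.7,-0.4,0]],
    [[0,0,0.13],[2.7,-0.4,0.1]],
    [[-0.01,0,0.13],[2.7,-0.4,0]],
  ],
)

```text
time: 20.7
eef_pos: [0.5763, 0.1523, 0.1844]
tcp_rot: [0.498, 0.503, -0.41, 0.575]
contact_force: [2.4, -0.0, -6.2]
opening: 0.14
```

Request:
drive_tool(
  series=[
    [[-0.01,0,0.13],[2.7,-0.4,0]],
    [[0,0,0.13],[2.7,-0.4,0]],
    [[0,0,0.13],[2.7,-0.4,0]],
    [[0,0,0.13],[2.7,-0.4,0]],
    [[0,0,0.13],[2.7,-0.4,0]],
  ],
)

```text
time: 21.2
eef_pos: [0.5782, 0.1187, 0.1839]
tcp_rot: [0.558, 0.439, -0.478, 0.518]
contact_force: [1.1, 0.1, -5.4]
opening: 0.137
```

```bash
python3 - <<'E'
from h import *
s,R=st(); print("tilt",np.degrees(np.arcsin(R[2,1])),"phi",np.degrees(np.arctan2(R[1,1],R[0,1])))
E
```

```text
t 21.20 p [0.5782 0.1187 0.1839] F [ 1.1  0.1 -5.4] open 0.137
[[ 0.158  0.984 -0.079]
 [-0.006 -0.079 -0.997]
 [-0.987  0.158 -0.007]]
tilt 9.098049406538921 phi -4.565888777019166
```

Request:
drive_tool(
  series=[
    [[0,0,0.13],[2.7,-0.4,0]],
    [[0,0,0],[0,0,0]],
  ],
)

```text
time: 21.4
eef_pos: [0.5776, 0.1116, 0.1837]
tcp_rot: [0.569, 0.425, -0.491, 0.505]
contact_force: [2.0, 0.1, -4.9]
opening: 0.138
```

Request:
drive_tool(
  series=[
    [[0.1,0.1,0],[0,0,-1.8]],
    [[0.1,0.1,0],[0,0,-1.8]],
    [[0.1,0.1,0],[0,0,-1.8]],
    [[0.1,0.1,0],[0,0,-1.8]],
    [[0.1,0.1,0],[0,0,-1.8]],
  ],
)

```text
time: 21.9
eef_pos: [0.6058, 0.1098, 0.161]
tcp_rot: [0.532, 0.471, -0.529, 0.464]
contact_force: [-5.9, 5.7, 20.2]
opening: 0.139
```

```bash
python3 - <<'E'
from h import *
s,R=st(); f=np.degrees(np.arctan2(R[1,1],R[0,1]));print("tilt",np.degrees(np.arcsin(R[2,1])),"phi",f); print(s["eef_pos"]-.079*R[:,1])
E
```

```text
t 21.90 p [0.6058 0.1098 0.161 ] F [-5.9  5.7 20.2] open 0.139
[[-0.003  0.992 -0.126]
 [ 0.011 -0.126 -0.992]
 [-1.    -0.005 -0.01 ]]
tilt -0.27649049359949895 phi -7.221220910170866
[0.52739572 0.11971329 0.16133226]
```

Set down at about (0.527, 0.120). I'll release, rise, and look.

Request:
drive_tool(
  series=[
    [[0,0,0],[0,0,0]],
    [[0,0,0],[0,0,0]],
    [[0,0,0],[0,0,0]],
    [[-0.4,0,0],[0,0,0]],
    [[-0.8,0,0],[0,0,0]],
  ],
  grip=0.3,
)

```text
time: 22.4
eef_pos: [0.6041, 0.1093, 0.2178]
tcp_rot: [-0.528, -0.474, 0.531, -0.463]
contact_force: [0.1, 0.6, 0.4]
opening: 0.65
```

Request:
drive_tool(
  series=[
    [[-0.8,0,0],[0,0,0]],
    [[-0.3,0,0.8],[0,0,0]],
    [[0,-0.2,0.9],[0,0,0]],
    [[0,-0.2,0.9],[0,0,0]],
    [[0,-0.2,0.9],[0,0,0]],
  ],
)

```text
time: 22.9
eef_pos: [0.5566, -0.0612, 0.2867]
tcp_rot: [0.531, 0.471, -0.522, 0.473]
contact_force: [-0.1, -0.4, -0.2]
opening: 0.647
```

Request:
drive_tool(
  series=[
    [[0,-0.2,0.9],[0,0,0]],
    [[0,-0.3,0.8],[0,0,0]],
    [[0,-0.3,0.8],[0,0,0]],
    [[0,-0.3,0.5],[0,0,0]],
    [[0,0,0],[0,0,0]],
  ],
)

```text
time: 23.4
eef_pos: [0.4801, -0.2137, 0.2903]
tcp_rot: [0.532, 0.466, -0.523, 0.476]
contact_force: [-0.2, 0.4, 0.1]
opening: 0.654
```

```bash
python3 - <<'E'
from h import *
st(); snap("top","t14.png",(240,180,400,300),5); snap("scene","s14.png")
E
```

```text
t 23.40 p [ 0.4801 -0.2137  0.2903] F [-0.2  0.4  0.1] open 0.654
[[ 0.019  0.994 -0.112]
 [-0.002 -0.112 -0.994]
 [-1.     0.019 -0.   ]]
```

View pics/t14.png

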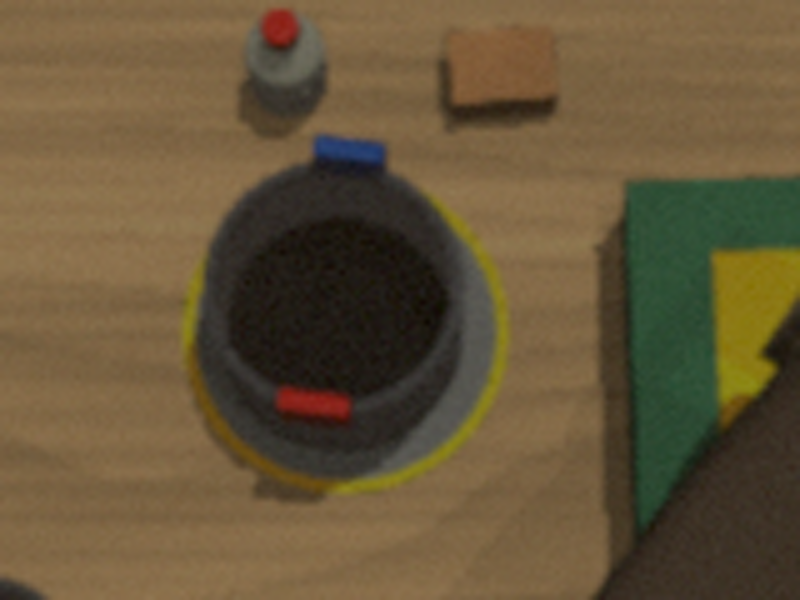

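View pics/s14.png

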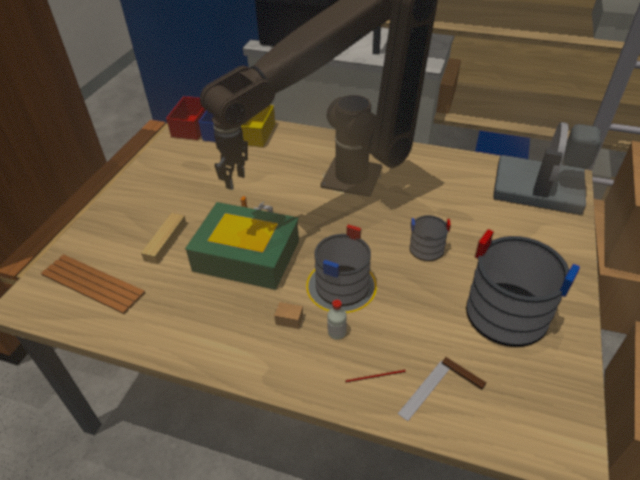

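```bash
python3 - <<'E'
from h import *
c=ctrl.read_camera("top"); f=lambda u,v,z:w(c,240+u/5,180+v/5,z)
r=f(314,402,.172);b=f(350,151,.172);print(r,b,(r+b)/2)
print("mark centre px",px(c,[.5246,.1198,0])*5-[1200,900])
print(f(430,435,0),"dist from mark",np.linalg.norm(f(430,435,0)[:2]-[.5246,.1198]), np.linalg.norm(f(430,435,0)[:2]-[.5273,.1197]))
s=ctrl.read_camera("scene"); 
# predicted keg outline check
print("scene rim",[px(s,[.5273+.08*np.cos(a),.1197+.08*np.sin(a),.14]).round(0) for a in(0,1.57,3.14,4.71)])
# locker frame
A=np.array([0.5976,-0.0631]);B=np.array([0.6034,-0.3458]);C=np.array([0.3787,-0.3506]);D=np.array([0.3738,-0.0669])
ctr=(A+B+C+D)/4; d=(A+D-B-C)/2; print("locker ctr",ctr,"yaw",np.degrees(np.arctan2(d[1],d[0]))-90, np.linalg.norm(d), np.linalg.norm((A+B-C-D)/2))
E
```

```text
[0.44586601 0.13154081 0.172     ] [0.60086901 0.11011986 0.172     ] [0.52336751 0.12083034 0.172     ]
mark centre px [343.070486   328.09038189]
[0.45292879 0.06272233 0.        ] dist from mark 0.091622171107819 0.0936884796761341
scene rim [array([333., 272.]), array([369., 258.]), array([349., 233.]), array([315., 246.])]
locker ctr [ 0.488375 -0.2066  ] yaw 1.0822597570639232 0.28325052956702484 0.2242912225210786
```

```bash
python3 - <<'E'
from h import *
snap("scene","s15.png",(225,185,305,245),10)
s=ctrl.read_camera("scene"); t=ctrl.read_camera("top")
from itertools import product
for x in(.34,.346,.352):
  print(x,px(s,[x,-.266,.112]),(px(s,[x,-.266,.112])-[225,185])*10,(px(t,[x,-.266,.112])-[340,200])*4)
E
```

```text
0.34 [245.0109705  194.75230381] [200.10970499  97.52303811] [374.5605125  389.05405901]
0.346 [244.26845476 195.86930758] [192.68454764 108.69307578] [374.24613018 381.21196335]
0.352 [243.52249104 196.99149833] [185.22491039 119.91498331] [373.93215736 373.38008242]
```

View pics/s15.png

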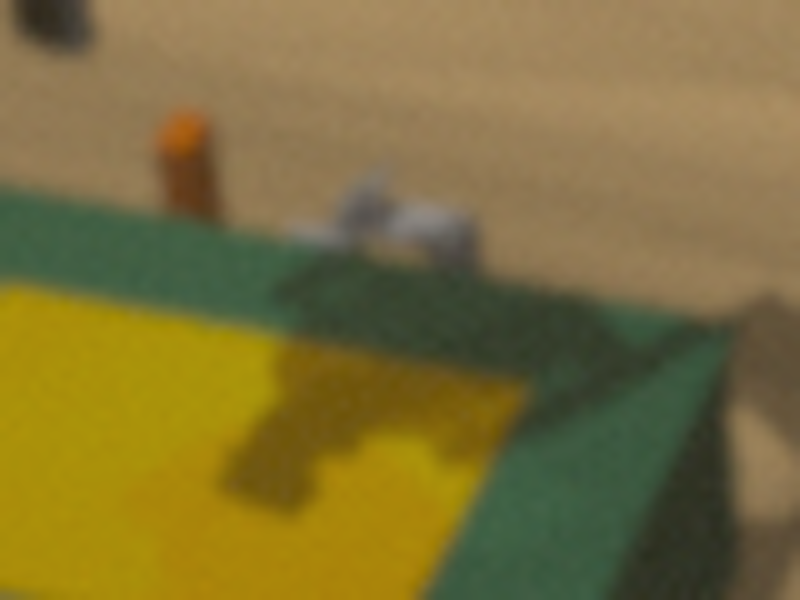

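```bash
python3 - <<'E'
from h import *
to([.345,-.318,.2],1,5)
E
```

```text
t 23.75 p [ 0.4823 -0.2102  0.2895] F [-0.2 -0.  -0.2] open 0.648
[[ 0.019  0.994 -0.106]
 [ 0.    -0.106 -0.994]
 [-1.     0.019 -0.002]]
q [-0.61 -0.09  1.9   0.01  1.32 -0.51]
[[[0.35,-0.51,0.49],[-1.4,-0.0,-0.2]],[[0.35,-0.51,0.47],[-1.4,-0.0,-0.2]],[[0.35,-0.53,0.47],[-1.4,-0.0,-0.2]],[[0.35,-0.54,0.44],[-1.5,-0.0,-0.3]],[[0.36,-0.55,0.44],[-1.4,-0.1,-0.2]]]
```

Request:
drive_tool(
  series=[
    [[0.35,-0.51,0.5],[-1.4,0,-0.2]],
    [[0.35,-0.51,0.5],[-1.4,0,-0.2]],
    [[0.35,-0.53,0.5],[-1.4,0,-0.2]],
    [[0.35,-0.54,0.45],[-1.5,0,-0.3]],
    [[0.36,-0.55,0.45],[-1.4,0,-0.2]],
  ],
  grip=-1,
  newtons=40,
)

```text
time: 24.25
eef_pos: [0.3493, -0.3225, 0.2009]
tcp_rot: [0.49, 0.507, -0.489, 0.513]
contact_force: [0.6, -0.1, 0.2]
opening: 0.003
```

```bash
python3 - <<'E'
from h import *
to([.345,-.318,.107],1,4)
E
```

```text
t 24.25 p [ 0.3493 -0.3225  0.2009] F [ 0.6 -0.1  0.2] open 0.003
[[ 0.007  0.999  0.041]
 [-0.005  0.041 -0.999]
 [-1.     0.007  0.005]]
q [-0.96 -0.13  2.1   0.    1.17 -1.  ]
[[[0.47,-0.02,-0.03],[0.3,0.1,-0.1]],[[0.47,-0.03,-0.02],[0.4,0.0,-0.1]],[[0.47,-0.02,-0.02],[0.3,0.1,-0.1]],[[0.47,-0.02,-0.03],[0.3,0.1,-0.1]]]
```

Request:
drive_tool(
  series=[
    [[0.47,-0.02,0],[0.3,0,-0.1]],
    [[0.47,-0.02,0],[0.3,0,-0.1]],
    [[0.47,-0.02,0],[0.3,0,-0.1]],
    [[0.45,0,0],[0,0,-0.1]],
    [[0,0,0],[0,0,0]],
  ],
)

```text
time: 24.75
eef_pos: [0.3453, -0.3225, 0.1025]
tcp_rot: [0.492, 0.506, -0.495, 0.506]
contact_force: [0.1, 0.5, -0.1]
opening: -0.001
```

```bash
python3 - <<'E'
from h import *
st(); snap("scene","s16.png",(190,150,310,240),6); snap("top","t16.png",(340,200,480,305),5)
E
```

```text
t 24.75 p [ 0.3453 -0.3225  0.1025] F [ 0.1  0.5 -0.1] open -0.001
[[-0.002  1.     0.025]
 [-0.003  0.025 -1.   ]
 [-1.    -0.002  0.003]]
```

View pics/s16.png

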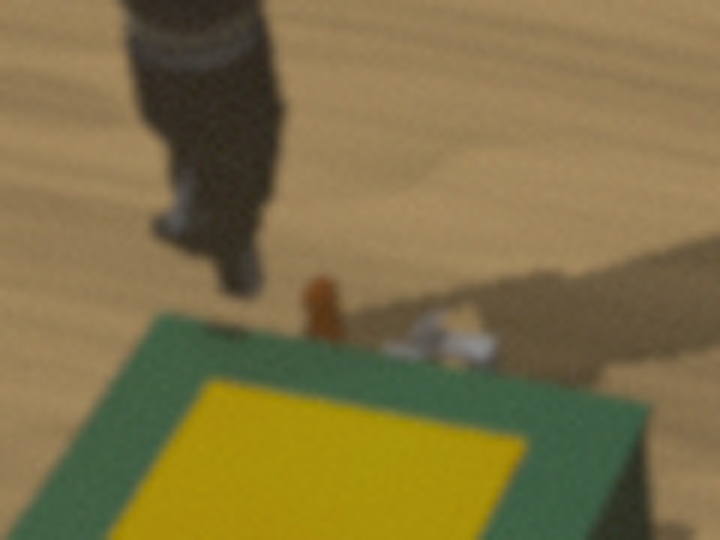

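View pics/t16.png

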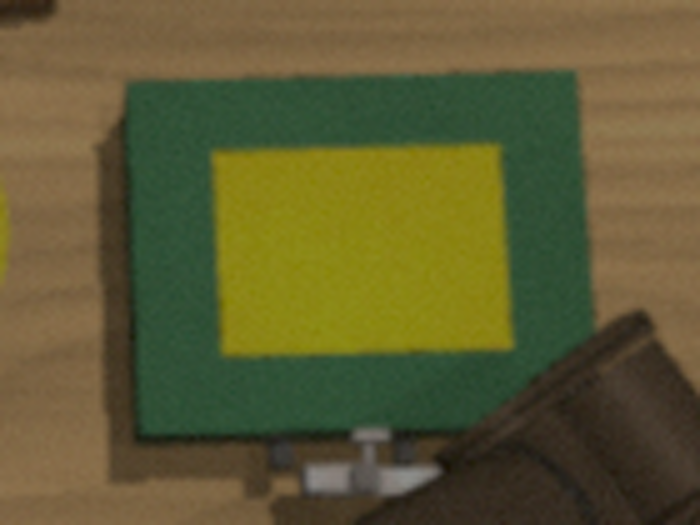

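Request:
drive_tool(
  series=[
    [[0,0,-0.4],[0,0,0]],
    [[0,0,-0.2],[0,0,0]],
    [[0,0,-0.1],[0,0,0]],
    [[0,0,-0.1],[0,0,0]],
  ],
)

```text
time: 25.25
eef_pos: [0.3492, -0.2873, 0.1115]
tcp_rot: [0.49, 0.5, -0.496, 0.514]
contact_force: [-0.9, -3.8, -4.0]
opening: -0.0
```

Request:
drive_tool(
  series=[
    [[0,0,-0.1],[0,0,0]],
    [[0,0,-0.1],[0,0,0]],
    [[0,0,0],[0,0,0]],
  ],
)

```text
time: 25.55
eef_pos: [0.3494, -0.2791, 0.1129]
tcp_rot: [0.488, 0.498, -0.497, 0.517]
contact_force: [-1.8, -3.7, -0.3]
opening: 0.006
```

```bash
python3 - <<'E'
from h import *
st(); snap("scene","s17.png",(190,120,330,240),5)
E
```

```text
t 25.55 p [ 0.3494 -0.2791  0.1129] F [-1.8 -3.7 -0.3] open 0.006
[[ 0.01   1.     0.029]
 [-0.028  0.029 -0.999]
 [-1.     0.01   0.028]]
```

View pics/s17.png

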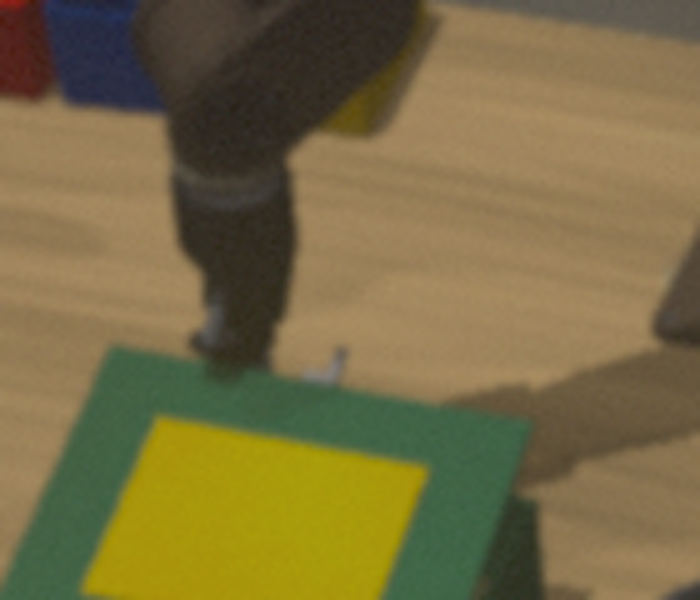

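Request:
drive_tool(
  series=[
    [[0.06,0,-0.1],[0,0,0]],
    [[0,0,0],[0,0,0]],
  ],
)

```text
time: 25.8
eef_pos: [0.3495, -0.278, 0.1127]
tcp_rot: [0.486, 0.496, -0.499, 0.518]
contact_force: [-2.5, -3.2, -0.0]
opening: -0.001
```

```bash
python3 - <<'E'
from h import *
st(); snap("scene","s18.png",(150,100,310,260),4)
E
```

```text
t 25.80 p [ 0.3495 -0.278   0.1127] F [-2.5 -3.2 -0. ] open -0.001
[[ 0.01   1.     0.029]
 [-0.035  0.029 -0.999]
 [-0.999  0.009  0.035]]
```

View pics/s18.png

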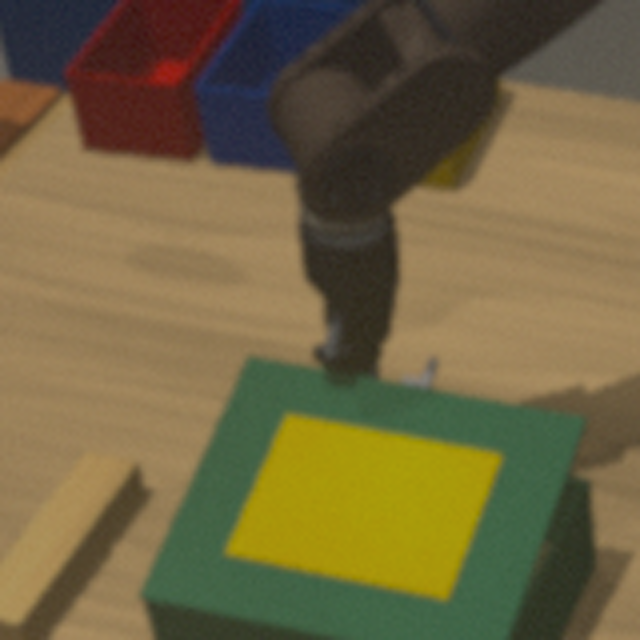

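Request:
drive_tool(
  series=[
    [[0,-0.1,0.3],[0,0,0]],
    [[0,-0.2,0.4],[0,0,0]],
    [[0,-0.3,0.4],[0,0,0]],
    [[0,-0.4,0.3],[0,0,0]],
    [[0,-0.4,0.2],[0,0,0]],
  ],
)

```text
time: 26.35
eef_pos: [0.2831, -0.3594, 0.1151]
tcp_rot: [0.49, 0.497, -0.495, 0.518]
contact_force: [0.1, -0.1, -0.0]
opening: -0.005
```

Request:
drive_tool(
  series=[
    [[-0.5,-0.2,0.2],[0,0,0]],
    [[-0.8,0,0.2],[0,0,0]],
    [[-0.8,0,0.2],[0,0,0]],
    [[-0.8,0,0.2],[0,0,0]],
    [[0,0,0],[0,0,0]],
  ],
)

```text
time: 26.85
eef_pos: [0.2699, -0.3941, 0.2617]
tcp_rot: [0.497, 0.5, -0.491, 0.511]
contact_force: [0.9, -0.3, -0.0]
opening: 0.004
```

```bash
python3 - <<'E'
from h import *
st(); snap("scene","s19.png",(130,100,390,330),3); snap("top","t19.png",(240,160,500,320),3)
E
```

```text
t 26.85 p [ 0.2699 -0.3941  0.2617] F [ 0.9 -0.3 -0. ] open 0.004
[[ 0.017  1.     0.023]
 [-0.004  0.023 -1.   ]
 [-1.     0.017  0.004]]
```

View pics/s19.png

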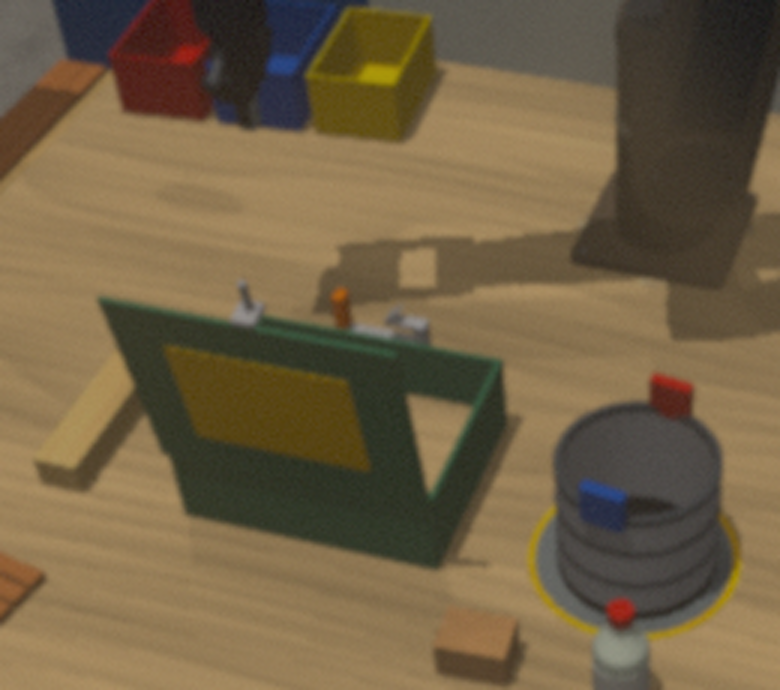

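View pics/t19.png

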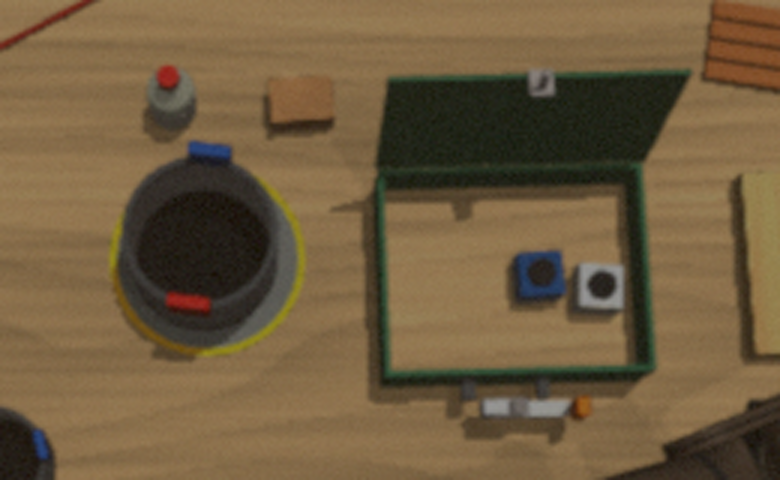

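```bash
python3 - <<'E'
from h import *
c=snap("top","t20.png",(400,235,460,280),12)
E
```

```text
(no output)
```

View pics/t20.png

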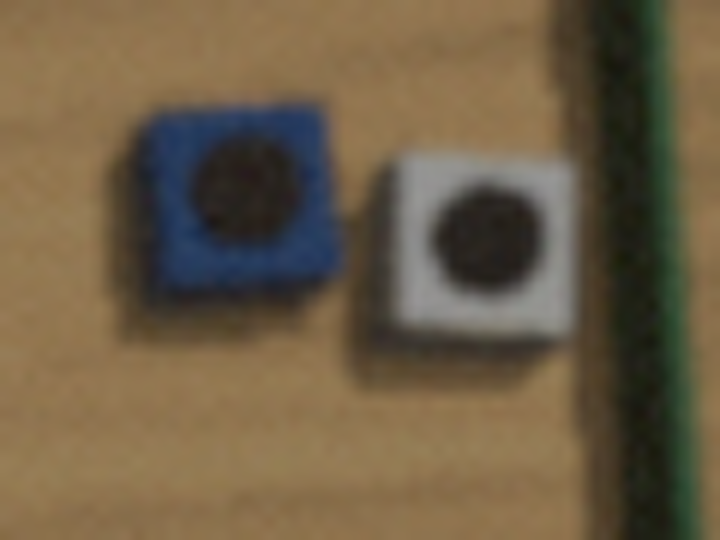

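```bash
python3 - <<'E'
from h import *
c=ctrl.read_camera("top"); f=lambda u,v:w(c,400+u/12,235+v/12,.072)[:2]
for n,q in(("blue",[(150,107),(322,104),(338,278),(165,288)]),("white",[(400,157),(575,158),(573,334),(397,332)])):
  P=np.array([f(*k) for k in q]); print(n,P.mean(0).round(4)); 
  e=[P[0]-P[3],P[1]-P[2],P[0]-P[1],P[3]-P[2]]
  print([ (round(np.linalg.norm(k),4),round(np.degrees(np.arctan2(k[1],k[0])),1)) for k in e])
print("caps",w(c,400+247/12,235+190/12,.078),w(c,400+488/12,235+239/12,.078))
p,R=cur()
E
```

```text
blue [ 0.4908 -0.2366]
[(np.float64(0.0487), np.float64(2.8)), (np.float64(0.0468), np.float64(3.0)), (np.float64(0.0455), np.float64(90.7)), (np.float64(0.0457), np.float64(93.1))]
white [ 0.4768 -0.3   ]
[(np.float64(0.0469), np.float64(-3.2)), (np.float64(0.0472), np.float64(-3.2)), (np.float64(0.0462), np.float64(89.4)), (np.float64(0.0462), np.float64(89.1))]
caps [ 0.49072747 -0.2365959   0.078     ] [ 0.47731072 -0.29940099  0.078     ]
```

```bash
python3 - <<'E'
from h import *
to([.478,-.300,.19],-2.5,5)
E
```

```text
t 27.05 p [ 0.2683 -0.3897  0.2532] F [ 0.5 -0.1 -0.9] open 0.005
[[ 0.01   1.     0.024]
 [ 0.009  0.024 -1.   ]
 [-1.     0.011 -0.009]]
q [-1.19 -0.18  2.04  0.01  1.28 -1.22]
[[[0.26,0.84,-0.34],[0.8,-0.1,-0.1]],[[0.27,0.84,-0.35],[0.7,-0.1,-0.1]],[[0.26,0.84,-0.36],[0.8,-0.1,-0.2]],[[0.26,0.83,-0.37],[0.8,-0.1,-0.1]],[[0.25,0.83,-0.38],[0.8,-0.1,-0.1]]]
```

Request:
drive_tool(
  series=[
    [[0.26,0.84,-0.34],[0.8,0,0]],
    [[0.26,0.84,-0.35],[0.8,0,0]],
    [[0.26,0.84,-0.36],[0.8,0,0]],
    [[0.26,0.84,-0.37],[0.8,0,0]],
    [[0.26,0.84,-0.38],[0.8,0,0]],
  ],
  grip=0.9,
  newtons=40,
)

```text
time: 27.55
eef_pos: [0.48, -0.2959, 0.1809]
tcp_rot: [0.52, 0.489, -0.51, 0.48]
contact_force: [0.1, -0.4, 0.5]
opening: 0.85
```

```bash
python3 - <<'E'
from h import *
to([.478,-.300,.12],-2.5,2)
E
```

```text
t 27.55 p [ 0.48   -0.2959  0.1809] F [ 0.1 -0.4  0.5] open 0.850
[[ 0.002  0.998 -0.061]
 [ 0.02  -0.061 -0.998]
 [-1.     0.001 -0.02 ]]
q [-0.74  0.11  1.9   0.02  1.14 -0.69]
[[[0.61,-0.02,0.05],[-0.5,-0.6,-0.0]],[[0.61,-0.02,0.05],[-0.5,-0.5,-0.1]]]
```

Request:
drive_tool(
  series=[
    [[0.6,-0.02,0.05],[-0.5,-0.5,0]],
    [[0.6,-0.02,0.05],[-0.5,-0.5,0]],
    [[0,0,0],[0,0,0]],
  ],
)

```text
time: 27.85
eef_pos: [0.4795, -0.2908, 0.1107]
tcp_rot: [0.51, 0.497, -0.507, 0.486]
contact_force: [-0.2, 1.6, 0.4]
opening: 0.951
```

```bash
python3 - <<'E'
from h import *
to([.478,-.300,.053],-2.5,3); snap("scene","s21.png",(150,120,310,270),4)
E
```

```text
t 27.85 p [ 0.4795 -0.2908  0.1107] F [-0.2  1.6  0.4] open 0.951
[[-0.008  0.999 -0.033]
 [ 0.014 -0.033 -0.999]
 [-1.    -0.009 -0.014]]
q [-0.73  0.19  1.95  0.01  1.02 -0.7 ]
[[[0.38,-0.0,0.07],[0.2,-0.3,0.2]],[[0.39,-0.01,0.06],[0.2,-0.2,0.1]],[[0.38,-0.01,0.07],[0.2,-0.3,0.2]]]
```

View pics/s21.png

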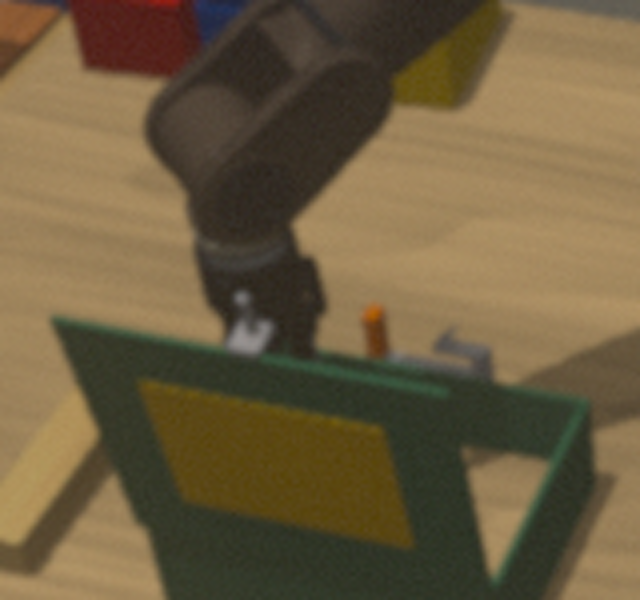

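Request:
drive_tool(
  series=[
    [[0,-0.02,0.2],[0.3,-0.3,0.2]],
    [[0,0,0.05],[0,0,0]],
  ],
)

```text
time: 28.1
eef_pos: [0.4789, -0.305, 0.1139]
tcp_rot: [0.511, 0.492, -0.509, 0.488]
contact_force: [0.0, -0.5, 0.7]
opening: 0.952
```

```bash
python3 - <<'E'
from h import *
to([.478,-.300,.053],-2.5,3)
E
```

```text
t 28.10 p [ 0.4789 -0.305   0.1139] F [ 0.  -0.5  0.7] open 0.952
[[-0.002  0.999 -0.04 ]
 [ 0.006 -0.04  -0.999]
 [-1.    -0.002 -0.006]]
q [-0.75  0.2   1.94  0.    1.01 -0.71]
[[[0.41,-0.01,-0.03],[0.1,-0.1,0.0]],[[0.4,-0.0,-0.03],[0.1,-0.1,0.1]],[[0.41,-0.01,-0.03],[0.0,-0.2,0.0]]]
```

Request:
drive_tool(
  series=[
    [[0.4,0,-0.02],[0,-0.1,0]],
    [[0.4,0,-0.02],[0,-0.1,0]],
    [[0.35,0,-0.02],[0,-0.1,0]],
    [[0,0,0],[0,0,0]],
  ],
)

```text
time: 28.5
eef_pos: [0.4818, -0.309, 0.0637]
tcp_rot: [0.512, 0.484, -0.511, 0.493]
contact_force: [-0.6, 0.7, -0.4]
opening: 0.945
```

```bash
python3 - <<'E'
from h import *
to([.478,-.300,.053],-2.5,1); snap("top","t21.png",(380,200,500,300),6)
E
```

```text
t 28.50 p [ 0.4818 -0.309   0.0637] F [-0.6  0.7 -0.4] open 0.945
[[ 0.01   0.999 -0.046]
 [-0.01  -0.046 -0.999]
 [-1.     0.01   0.009]]
q [-0.75  0.27  1.95 -0.    0.9  -0.7 ]
[[[0.21,-0.09,-0.18],[-0.1,0.5,-0.6]]]
```

View pics/t21.png

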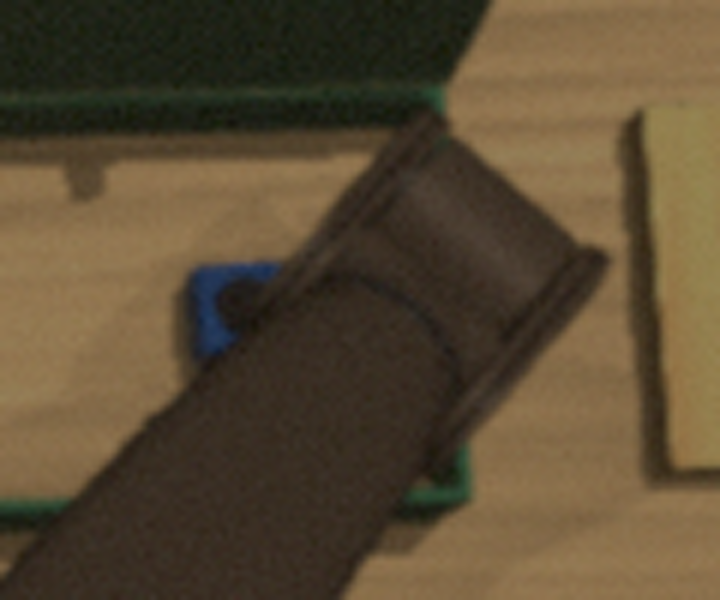

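Request:
drive_tool(
  series=[
    [[0.15,-0.08,-0.18],[0,0.4,-0.5]],
    [[0.08,0,0],[0,0,0]],
    [[0,0,0],[0,0,0]],
  ],
)

```text
time: 28.85
eef_pos: [0.4809, -0.3028, 0.0575]
tcp_rot: [0.512, 0.484, -0.511, 0.493]
contact_force: [-1.6, 0.2, 0.6]
opening: 0.95
```

```bash
python3 - <<'E'
from h import *
to([.478,-.300,.053],-2.5,1)
E
```

```text
t 28.85 p [ 0.4809 -0.3028  0.0575] F [-1.6  0.2  0.6] open 0.950
[[ 0.009  0.999 -0.047]
 [-0.009 -0.047 -0.999]
 [-1.     0.009  0.008]]
q [-0.74  0.27  1.97 -0.    0.89 -0.69]
[[[0.09,-0.06,-0.05],[-0.2,0.5,-0.5]]]
```

Good enough; close on the white tin.

Request:
drive_tool(
  series=[
    [[0.06,-0.05,-0.03],[0,0.3,-0.4]],
    [[0,0,0],[0,0,0]],
    [[0,0,0],[0,0,0]],
    [[0,0,0],[0,0,0]],
    [[0,0,0],[0,0,0]],
  ],
  grip=-1,
  newtons=50,
)

```text
time: 29.35
eef_pos: [0.4792, -0.3018, 0.0559]
tcp_rot: [-0.511, -0.486, 0.512, -0.49]
contact_force: [0.4, 0.6, -1.0]
opening: 0.557
```

Request:
drive_tool(
  series=[
    [[-0.4,0,0],[0,0,0]],
    [[-0.8,0,0],[0,0,0]],
    [[-0.8,0,0],[0,0,0]],
    [[-0.8,0,0],[0,0,0]],
    [[-0.6,0,0],[0,0,0]],
  ],
)

```text
time: 29.85
eef_pos: [0.4744, -0.2975, 0.2218]
tcp_rot: [-0.511, -0.493, 0.512, -0.483]
contact_force: [-0.9, -0.3, -1.0]
opening: 0.553
```

```bash
python3 - <<'E'
from h import *
s,R=st(); snap("scene","s22.png",(130,100,390,330),3)
p=s["eef_pos"]; to([.527,.092,.25],-6,9)
E
```

```text
t 29.85 p [ 0.4744 -0.2975  0.2218] F [-0.9 -0.3 -1. ] open 0.553
[[-0.012  0.999 -0.047]
 [ 0.009 -0.047 -0.999]
 [-1.    -0.012 -0.009]]
t 29.90 p [ 0.4765 -0.2993  0.2276] F [ 0.9 -0.5  3.1] open 0.549
[[-0.005  0.999 -0.047]
 [ 0.003 -0.047 -0.999]
 [-1.    -0.005 -0.003]]
q [-0.74  0.06  1.87 -0.    1.22 -0.69]
[[[-0.05,0.07,-0.87],[0.4,-0.0,0.0]],[[-0.05,0.07,-0.88],[0.3,-0.0,0.1]],[[-0.04,0.06,-0.87],[0.4,-0.0,-0.0]],[[-0.05,0.05,-0.88],[0.4,-0.1,0.0]],[[-0.05,0.05,-0.87],[0.3,0.0,0.1]]]
[[[-0.05,0.04,-0.88],[0.4,0.0,-0.0]],[[-0.05,0.04,-0.87],[0.4,-0.0,0.0]],[[-0.05,0.03,-0.88],[0.3,-0.0,0.1]],[[-0.05,0.03,-0.88],[0.4,-0.0,-0.0]]]
```

View pics/s22.png

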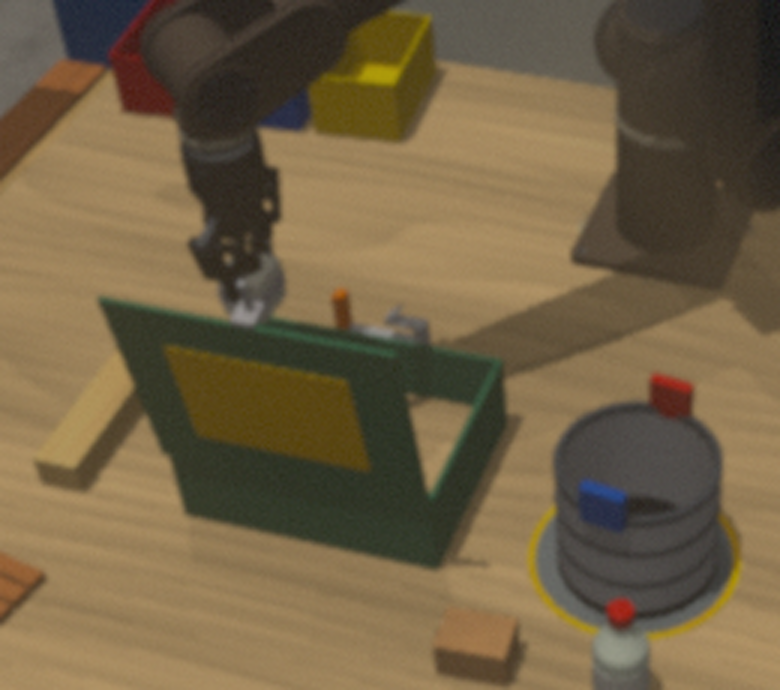

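Request:
drive_tool(
  series=[
    [[-0.3,0.05,-0.8],[0.4,0,0]],
    [[-0.2,0.05,-0.88],[0.4,0,0]],
    [[-0.05,0.05,-0.88],[0.4,0,0]],
    [[0,0.05,-0.88],[0.4,0,0]],
    [[0,0.05,-0.88],[0.4,0,0]],
  ],
)

```text
time: 30.4
eef_pos: [0.5035, -0.0837, 0.2573]
tcp_rot: [-0.523, -0.476, 0.523, -0.476]
contact_force: [0.6, -0.0, -1.1]
opening: 0.549
```

Request:
drive_tool(
  series=[
    [[0,0.05,-0.88],[0.4,0,0]],
    [[0,0.05,-0.88],[0.4,0,0]],
    [[0,0.05,-0.88],[0.4,0,0]],
    [[0,0.03,-0.88],[0.4,0,0]],
    [[0,0,0],[0,0,0]],
  ],
)

```text
time: 30.9
eef_pos: [0.5291, 0.1022, 0.2534]
tcp_rot: [-0.528, -0.47, 0.529, -0.469]
contact_force: [0.8, -1.1, -1.3]
opening: 0.553
```

```bash
python3 - <<'E'
from h import *
to([.526,.146,.19],-6,3)
E
```

```text
t 30.90 p [0.5291 0.1022 0.2534] F [ 0.8 -1.1 -1.3] open 0.553
[[-0.003  0.993 -0.118]
 [ 0.001 -0.118 -0.993]
 [-1.    -0.003 -0.   ]]
q [ 0.   -0.02  1.9   0.    1.27  0.12]
[[[0.42,-0.05,-0.29],[-0.3,-0.0,0.1]],[[0.43,-0.06,-0.28],[-0.2,-0.0,0.0]],[[0.42,-0.05,-0.29],[-0.3,-0.0,0.1]]]
```

Request:
drive_tool(
  series=[
    [[0,-0.08,-0.5],[0,0,0]],
    [[0.3,-0.05,-0.3],[0,0,0]],
    [[0.6,-0.02,-0.05],[0,0,0]],
    [[0.4,0,0],[0,0,0]],
    [[0,0,0],[0,0,0]],
  ],
)

```text
time: 31.4
eef_pos: [0.5244, 0.147, 0.1808]
tcp_rot: [-0.525, -0.471, 0.53, -0.469]
contact_force: [0.2, 0.5, -0.3]
opening: 0.549
```

```bash
python3 - <<'E'
from h import *
to([.526,.146,.092],-6,3)
snap("scene","s23.png",(280,160,410,320),4)
E
```

```text
t 31.40 p [0.5244 0.147  0.1808] F [ 0.2  0.5 -0.3] open 0.549
[[-0.007  0.993 -0.115]
 [-0.002 -0.115 -0.993]
 [-1.    -0.007  0.003]]
q [ 0.09  0.06  1.95 -0.    1.14  0.2 ]
[[[0.59,0.02,0.0],[-0.2,0.1,0.1]],[[0.59,0.01,0.01],[-0.2,0.0,0.2]],[[0.6,0.01,0.0],[-0.2,0.1,0.1]]]
```

View pics/s23.png

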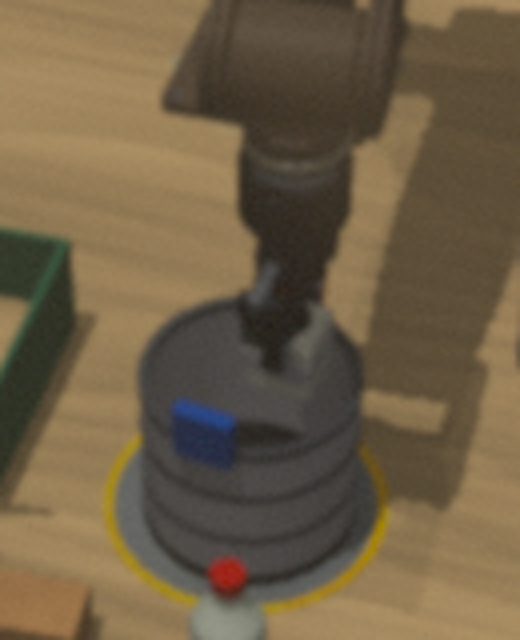

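Request:
drive_tool(
  series=[
    [[0.5,0.02,0.02],[0,0,0.1]],
    [[0.5,0.02,0.02],[0,0,0.1]],
    [[0.5,0.01,0],[0,0,0.1]],
    [[0.2,0,0],[0,0,0]],
    [[0,0,0],[0,0,0]],
  ],
)

```text
time: 31.95
eef_pos: [0.5316, 0.142, 0.0994]
tcp_rot: [0.53, 0.466, -0.527, 0.472]
contact_force: [0.0, 0.1, -1.2]
opening: 0.551
```

Request:
drive_tool(
  series=[
    [[0.1,0,0],[0,0,0]],
    [[0,0,0],[0,0,0]],
    [[0,0,0],[0,0,0]],
    [[0,0,0],[0,0,0]],
  ],
  grip=0.5,
)

```text
time: 32.35
eef_pos: [0.5329, 0.1414, 0.0984]
tcp_rot: [0.531, 0.466, -0.527, 0.473]
contact_force: [0.5, -0.1, -0.2]
opening: 0.747
```

Request:
drive_tool(
  series=[
    [[-0.6,0,0],[0,0,0]],
    [[-0.9,0,0],[0,0,0]],
    [[-0.9,0,0],[0,0,0]],
    [[-0.5,0,0.6],[0,0,0]],
    [[0,0,0.9],[0,0,0]],
  ],
)

```text
time: 32.85
eef_pos: [0.5249, 0.0694, 0.254]
tcp_rot: [0.532, 0.465, -0.522, 0.477]
contact_force: [1.9, 0.3, 0.8]
opening: 0.753
```

Request:
drive_tool(
  series=[
    [[0,0,0.9],[0,0,0]],
    [[0,0,0.9],[0,0,0]],
    [[0,0,0.9],[0,0,0]],
    [[0,0,0],[0,0,0]],
  ],
  grip=0.9,
)

```text
time: 33.25
eef_pos: [0.5123, -0.0732, 0.2636]
tcp_rot: [0.536, 0.458, -0.519, 0.483]
contact_force: [-0.2, 1.5, -0.4]
opening: 0.946
```

```bash
python3 - <<'E'
from h import *
st(); snap("top","t24.png",(240,160,500,320),3); snap("top","t25.png",(400,235,460,280),12)
E
```

```text
t 33.25 p [ 0.5123 -0.0732  0.2636] F [-0.2  1.5 -0.4] open 0.946
[[ 0.041  0.993 -0.113]
 [-0.01  -0.113 -0.994]
 [-0.999  0.042  0.005]]
```

View pics/t24.png

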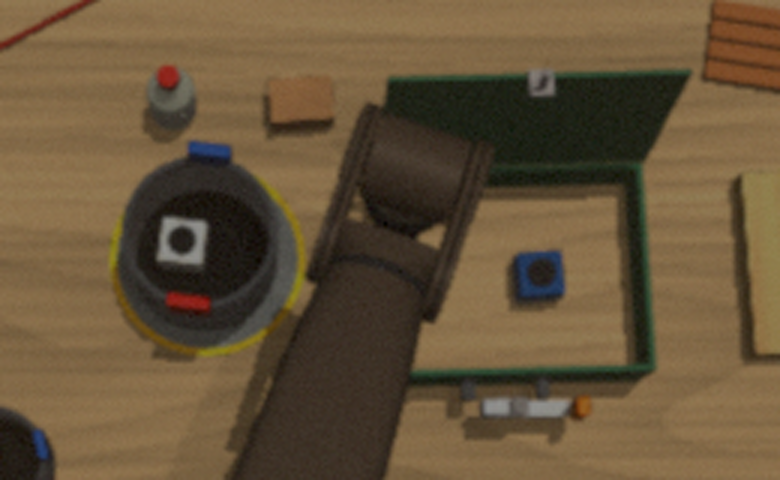

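View pics/t25.png

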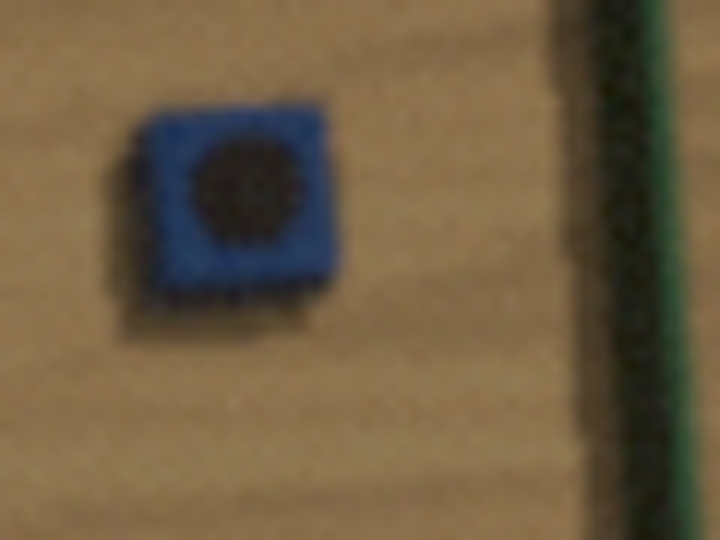

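```bash
python3 - <<'E'
from h import *
to([.492,-.237,.15],3,5)
E
```

```text
t 33.35 p [ 0.5125 -0.0696  0.2632] F [-0.6  0.2  0.3] open 0.950
[[ 0.041  0.993 -0.11 ]
 [-0.008 -0.109 -0.994]
 [-0.999  0.041  0.003]]
q [-0.33 -0.11  1.96  0.01  1.25 -0.23]
[[[0.45,-0.03,0.67],[-1.9,0.1,-0.5]],[[0.46,-0.04,0.68],[-1.8,0.0,-0.4]],[[0.45,-0.07,0.67],[-1.9,0.1,-0.5]],[[0.45,-0.08,0.67],[-1.8,0.1,-0.5]],[[0.46,-0.1,0.66],[-1.9,0.1,-0.5]]]
```

Request:
drive_tool(
  series=[
    [[0.3,-0.03,0.67],[-1.9,0,-0.5]],
    [[0.4,-0.04,0.68],[-1.8,0,-0.4]],
    [[0.45,-0.07,0.67],[-1.9,0,-0.5]],
    [[0.45,-0.08,0.67],[-1.8,0,-0.5]],
    [[0.45,-0.1,0.66],[-1.9,0,-0.5]],
  ],
)

```text
time: 33.85
eef_pos: [0.4999, -0.2328, 0.166]
tcp_rot: [0.481, 0.512, -0.48, 0.525]
contact_force: [-0.3, 0.7, 0.3]
opening: 0.946
```

```bash
python3 - <<'E'
from h import *
to([.492,-.237,.12],3,1)
E
```

```text
t 33.85 p [ 0.4999 -0.2328  0.166 ] F [-0.3  0.7  0.3] open 0.946
[[ 0.015  0.997  0.076]
 [-0.01   0.076 -0.997]
 [-1.     0.014  0.011]]
q [-0.62  0.08  1.96  0.    1.08 -0.7 ]
[[[0.92,-0.18,0.06],[1.4,0.6,-0.8]]]
```

Request:
drive_tool(
  series=[
    [[0.5,-0.12,0.03],[0.7,0.4,-0.4]],
    [[0.5,-0.06,0.03],[0.7,0.2,-0.4]],
    [[0,0,0],[0,0,0]],
  ],
)

```text
time: 34.15
eef_pos: [0.4924, -0.2356, 0.1119]
tcp_rot: [0.486, 0.514, -0.487, 0.512]
contact_force: [-0.6, 0.9, -0.7]
opening: 0.947
```

```bash
python3 - <<'E'
from h import *
to([.492,-.237,.054],3,3)
E
```

```text
t 34.15 p [ 0.4924 -0.2356  0.1119] F [-0.6  0.9 -0.7] open 0.947
[[-0.003  0.999  0.053]
 [ 0.002  0.053 -0.999]
 [-1.    -0.003 -0.002]]
q [-0.63  0.15  1.99  0.    1.   -0.69]
[[[0.39,-0.0,0.01],[0.0,-0.0,0.0]],[[0.38,-0.01,0.01],[0.0,-0.1,0.1]],[[0.39,0.0,0.01],[0.0,-0.0,0.0]]]
```

Request:
drive_tool(
  series=[
    [[0.4,0,0],[0,0,0]],
    [[0.4,0,0.01],[0,0,0]],
    [[0.4,0,0.01],[0,0,0]],
    [[0.15,0,0],[0,0,0]],
    [[0,0,0],[0,0,0]],
  ],
)

```text
time: 34.65
eef_pos: [0.5003, -0.2322, 0.0494]
tcp_rot: [0.485, 0.513, -0.483, 0.518]
contact_force: [0.2, 0.1, 0.7]
opening: 0.95
```

```bash
python3 - <<'E'
from h import *
to([.492,-.237,.054],3,1)
E
```

```text
t 34.65 p [ 0.5003 -0.2322  0.0494] F [0.2 0.1 0.7] open 0.950
[[ 0.007  0.998  0.064]
 [-0.003  0.064 -0.998]
 [-1.     0.007  0.003]]
q [-0.62  0.26  2.01  0.    0.87 -0.69]
[[[-0.09,-0.17,0.09],[0.7,0.2,-0.4]]]
```

Request:
drive_tool(
  series=[
    [[-0.08,-0.15,0.09],[0.6,0.2,-0.3]],
    [[0,0,0],[0,0,0]],
    [[0,0,0],[0,0,0]],
    [[0,0,0],[0,0,0]],
    [[0,0,0],[0,0,0]],
  ],
  grip=-1,
  newtons=50,
)

```text
time: 35.15
eef_pos: [0.4958, -0.2385, 0.0594]
tcp_rot: [0.487, 0.51, -0.485, 0.517]
contact_force: [0.8, -0.2, -1.1]
opening: 0.55
```

Request:
drive_tool(
  series=[
    [[-0.4,0,0],[0,0,0]],
    [[-0.8,0,0],[0,0,0]],
    [[-0.8,0,0],[0,0,0]],
    [[-0.9,0,0],[0,0,0]],
    [[-0.9,0,0],[0,0,0]],
  ],
)

```text
time: 35.65
eef_pos: [0.4889, -0.2345, 0.2444]
tcp_rot: [0.486, 0.518, -0.486, 0.508]
contact_force: [1.4, -0.5, -1.2]
opening: 0.553
```

```bash
python3 - <<'E'
from h import *
to([.526,.092,.255],-6,8)
E
```

```text
t 35.65 p [ 0.4889 -0.2345  0.2444] F [ 1.4 -0.5 -1.2] open 0.553
[[-0.01   0.999  0.054]
 [ 0.01   0.054 -0.999]
 [-1.    -0.01  -0.01 ]]
q [-0.64 -0.    1.89  0.    1.26 -0.69]
[[[-0.02,0.14,-0.81],[1.1,-0.1,0.1]],[[-0.02,0.12,-0.81],[1.2,-0.0,0.1]],[[-0.02,0.1,-0.82],[1.1,-0.1,0.0]],[[-0.02,0.09,-0.82],[1.1,-0.1,0.1]],[[-0.03,0.07,-0.81],[1.2,-0.0,0.1]]]
[[[-0.02,0.06,-0.82],[1.1,-0.1,0.1]],[[-0.02,0.04,-0.82],[1.1,-0.1,0.0]],[[-0.03,0.02,-0.82],[1.2,-0.0,0.1]]]
```

Request:
drive_tool(
  series=[
    [[-0.1,0.14,-0.8],[1.1,0,0]],
    [[-0.1,0.12,-0.82],[1.1,0,0]],
    [[-0.03,0.1,-0.82],[1.1,0,0]],
    [[-0.03,0.09,-0.82],[1.1,0,0]],
    [[-0.03,0.07,-0.82],[1.2,0,0]],
  ],
)

```text
time: 36.15
eef_pos: [0.5161, -0.0312, 0.2705]
tcp_rot: [0.516, 0.483, -0.513, 0.487]
contact_force: [-0.2, -0.3, -1.8]
opening: 0.551
```

Request:
drive_tool(
  series=[
    [[-0.02,0.06,-0.82],[1.1,0,0]],
    [[-0.02,0.04,-0.82],[1.1,0,0]],
    [[-0.02,0.02,-0.7],[1.2,0,0]],
    [[0,0,0],[0,0,0]],
  ],
)

```text
time: 36.55
eef_pos: [0.53, 0.0939, 0.273]
tcp_rot: [0.53, 0.469, -0.527, 0.471]
contact_force: [0.5, -0.7, -0.2]
opening: 0.549
```

```bash
python3 - <<'E'
from h import *
to([.526,.092,.18],-6,2)
E
```

```text
t 36.55 p [0.53   0.0939 0.273 ] F [ 0.5 -0.7 -0.2] open 0.549
[[ 0.006  0.993 -0.117]
 [ 0.    -0.117 -0.993]
 [-1.     0.006 -0.001]]
q [-0.01 -0.04  1.88  0.    1.3   0.1 ]
[[[0.93,-0.04,0.02],[-0.3,-0.0,-0.2]],[[0.93,-0.04,0.03],[-0.4,-0.1,-0.1]]]
```

Request:
drive_tool(
  series=[
    [[0.8,-0.04,0.07],[-0.3,0,-0.2]],
    [[0.8,-0.04,0.06],[-0.4,0,-0.1]],
    [[0.2,0,0],[0,0,0]],
    [[0,0,0],[0,0,0]],
  ],
)

```text
time: 36.95
eef_pos: [0.5263, 0.0872, 0.1823]
tcp_rot: [0.526, 0.473, -0.524, 0.475]
contact_force: [0.6, -0.3, 0.4]
opening: 0.55
```

```bash
python3 - <<'E'
from h import *
to([.526,.087,.1],-6,3)
E
```

```text
t 36.95 p [0.5263 0.0872 0.1823] F [ 0.6 -0.3  0.4] open 0.550
[[ 0.004  0.995 -0.101]
 [-0.001 -0.101 -0.995]
 [-1.     0.004  0.   ]]
q [-0.03  0.03  1.98 -0.    1.13  0.08]
[[[0.55,-0.0,0.0],[0.1,0.0,-0.1]],[[0.55,-0.01,0.0],[0.0,0.0,-0.0]],[[0.55,0.0,0.01],[0.1,0.0,-0.1]]]
```

Request:
drive_tool(
  series=[
    [[0.5,0,0],[0,0,0]],
    [[0.5,0,0],[0,0,0]],
    [[0.5,0,0],[0,0,0]],
    [[0.15,0,0],[0,0,0]],
    [[0,0,0],[0,0,0]],
  ],
)

```text
time: 37.45
eef_pos: [0.5341, 0.0844, 0.1075]
tcp_rot: [0.53, 0.468, -0.521, 0.478]
contact_force: [0.5, 0.0, 0.1]
opening: 0.549
```

Request:
drive_tool(
  series=[
    [[0,0,0],[0,0,0]],
    [[0,0,0],[0,0,0]],
    [[0,0,0],[0,0,0]],
    [[0,0,0],[0,0,0]],
  ],
  grip=0.5,
)

```text
time: 37.85
eef_pos: [0.5317, 0.0851, 0.1118]
tcp_rot: [0.528, 0.471, -0.522, 0.476]
contact_force: [-2.7, 1.1, -0.7]
opening: 0.75
```

Request:
drive_tool(
  series=[
    [[-0.6,0,0],[0,0,0]],
    [[-0.9,0,0],[0,0,0]],
    [[-0.9,0,0],[0,0,0]],
    [[-0.7,0,0.5],[0,0,0]],
    [[-0.2,0,0.9],[0,0,0]],
  ],
)

```text
time: 38.35
eef_pos: [0.5263, 0.0166, 0.2903]
tcp_rot: [0.531, 0.468, -0.517, 0.482]
contact_force: [0.8, -0.4, -0.4]
opening: 0.748
```

Request:
drive_tool(
  series=[
    [[-0.7,-0.2,0.8],[0,0,0]],
    [[-0.7,-0.2,0.7],[0,0,0]],
    [[-0.5,-0.2,0.7],[0,0,0]],
    [[0,0,0],[0,0,0]],
  ],
  grip=-1,
)

```text
time: 38.75
eef_pos: [0.4864, -0.0909, 0.3934]
tcp_rot: [0.535, 0.457, -0.513, 0.491]
contact_force: [0.0, 0.2, 0.5]
opening: 0.069
```

```bash
python3 - <<'E'
from h import *
s,R=st(); print(s["qpos"]); snap("top","t26.png",(240,160,500,320),3); snap("scene","s26.png",(130,100,390,330),3)
E
```

```text
t 38.75 p [ 0.4864 -0.0909  0.3934] F [0.  0.2 0.5] open 0.069
[[ 0.055  0.993 -0.101]
 [-0.015 -0.101 -0.995]
 [-0.998  0.057  0.009]]
[-0.39368033 -0.22989626  1.83523935  0.00741257  1.47923056 -0.29289122]
```

View pics/t26.png

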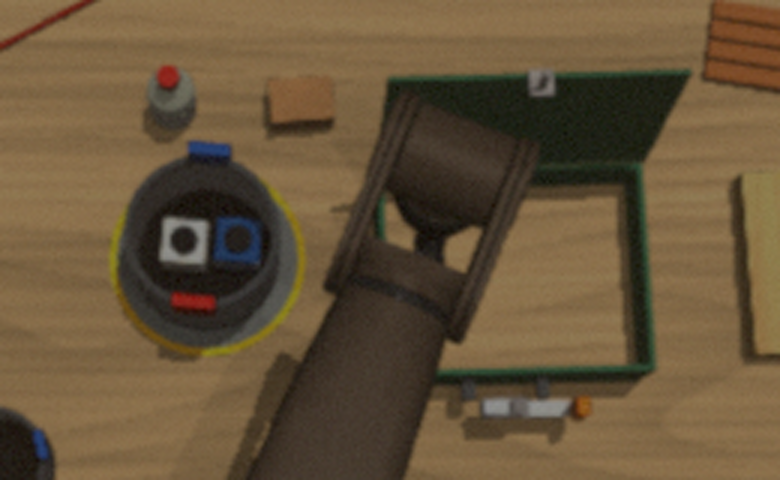

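View pics/s26.png

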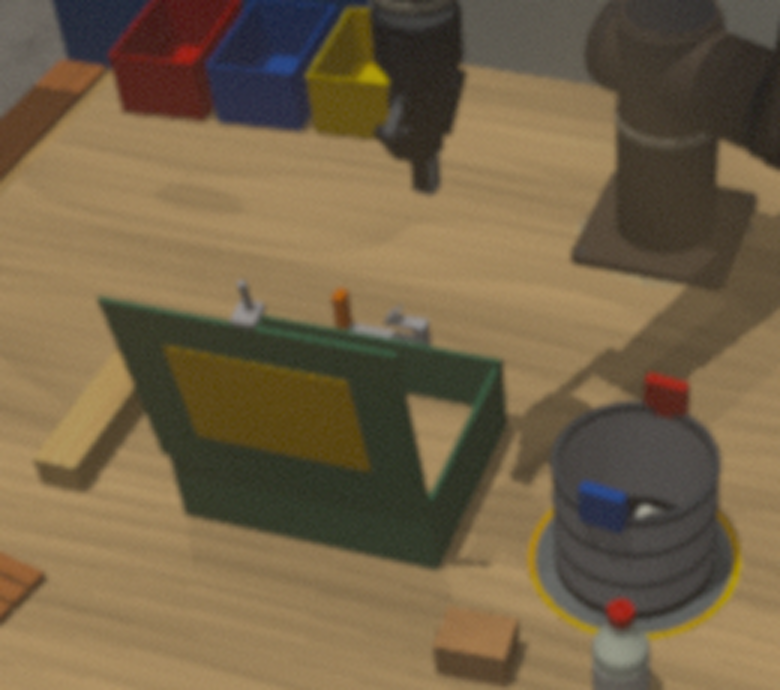

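```bash
python3 - <<'E'
from h import *
p,R=cur(); A=lin(p,R,[.60,-.18,.41],down(0),4); B=lin([.60,-.18,.41],down(0),[.72,-.207,.41],down(0),3)
rows(A+B+lin([.72,-.207,.41],down(0),[.71,-.207,.305],down(0),3))
E
```

```text
t 38.85 p [ 0.4863 -0.088   0.3892] F [-0.2  0.2 -0.2] open -0.001
[[ 0.05   0.994 -0.098]
 [-0.01  -0.098 -0.995]
 [-0.999  0.051  0.006]]
q [-0.39 -0.23  1.84  0.01  1.48 -0.29]
[[[-0.07,0.62,0.4],[-1.4,0.1,-0.7]],[[-0.08,0.6,0.42],[-1.4,0.1,-0.7]],[[-0.09,0.59,0.43],[-1.4,0.1,-0.8]],[[-0.09,0.58,0.45],[-1.4,0.2,-0.7]],[[-0.0,0.8,0.18],[-0.0,-0.0,0.0]]]
[[[-0.0,0.8,0.18],[-0.0,-0.0,0.0]],[[-0.0,0.8,0.18],[-0.0,-0.0,0.0]],[[0.7,-0.06,-0.0],[-0.0,-0.0,0.0]],[[0.7,-0.07,-0.0],[-0.0,-0.0,0.0]],[[0.7,-0.07,-0.0],[-0.0,-0.0,0.0]]]
```

Request:
drive_tool(
  series=[
    [[-0.2,0.62,0.4],[-1.4,0,-0.7]],
    [[-0.1,0.6,0.42],[-1.4,0,-0.7]],
    [[-0.1,0.6,0.43],[-1.4,0,-0.8]],
    [[-0.1,0.58,0.45],[-1.4,0,-0.7]],
    [[-0.1,0.8,0.18],[0,0,0]],
  ],
)

```text
time: 39.35
eef_pos: [0.6428, -0.1829, 0.4163]
tcp_rot: [0.494, 0.505, -0.5, 0.501]
contact_force: [0.6, -0.9, -0.2]
opening: -0.004
```

Request:
drive_tool(
  series=[
    [[0,0.8,0.18],[0,0,0]],
    [[0,0.8,0.18],[0,0,0]],
    [[0,0,0],[0,0,0]],
  ],
)

```text
time: 39.65
eef_pos: [0.7314, -0.1969, 0.4043]
tcp_rot: [0.492, 0.509, -0.5, 0.499]
contact_force: [-0.5, 0.1, -1.8]
opening: -0.003
```

```bash
python3 - <<'E'
from h import *
to([.71,-.207,.305],0,3); snap("scene","s27.png",(130,60,390,300),3)
E
```

```text
t 39.65 p [ 0.7314 -0.1969  0.4043] F [-0.5  0.1 -1.8] open -0.003
[[-0.018  1.     0.016]
 [ 0.003  0.016 -1.   ]
 [-1.    -0.018 -0.003]]
q [-0.4   0.42  1.11 -0.    1.62 -0.41]
[[[0.66,-0.13,0.07],[0.3,-0.1,0.4]],[[0.67,-0.14,0.06],[0.3,-0.0,0.3]],[[0.66,-0.14,0.07],[0.3,-0.1,0.4]]]
```

View pics/s27.png

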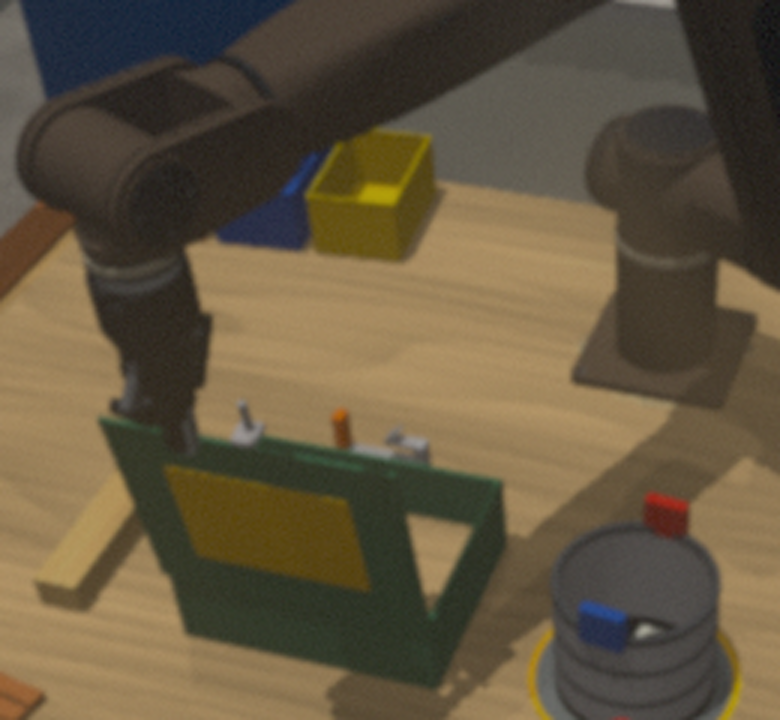

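Request:
drive_tool(
  series=[
    [[0.66,-0.05,0.07],[0.3,0,0.4]],
    [[0.66,-0.05,0.07],[0.3,0,0.3]],
    [[0.66,-0.05,0.07],[0.3,0,0.4]],
    [[0,0,0],[0,0,0]],
  ],
)

```text
time: 40.1
eef_pos: [0.7209, -0.1999, 0.3042]
tcp_rot: [0.5, 0.502, -0.497, 0.501]
contact_force: [-0.6, 0.1, -1.9]
opening: 0.0
```

```bash
python3 - <<'E'
from h import *
h=np.array([.603,.098])
def tcp(th,r=.2):
    P=h+r*np.array([-np.cos(th),np.sin(th)])+.006*np.array([np.sin(th),np.cos(th)])
    return np.array([P[0]+.0145,-.207,P[1]+.011])
P=[(np.array(tcp(1.75)),down(0))]+[(tcp(t),down(0)) for t in np.linspace(1.7,.1,17)]
for q in P: print(q[0].round(3))
rows([P[0]])
snap("scene","s28.png",(130,60,390,300),3)
E
```

```text
[ 0.659 -0.207  0.305]
[ 0.649 -0.207  0.307]
[ 0.629 -0.207  0.309]
[ 0.609 -0.207  0.309]
[ 0.589 -0.207  0.307]
[ 0.57  -0.207  0.303]
[ 0.551 -0.207  0.298]
[ 0.532 -0.207  0.29 ]
[ 0.514 -0.207  0.281]
[ 0.498 -0.207  0.269]
[ 0.482 -0.207  0.257]
[ 0.468 -0.207  0.242]
[ 0.456 -0.207  0.227]
[ 0.445 -0.207  0.21 ]
[ 0.436 -0.207  0.192]
[ 0.428 -0.207  0.174]
[ 0.423 -0.207  0.155]
[ 0.419 -0.207  0.135]
t 40.10 p [ 0.7209 -0.1999  0.3042] F [-0.6  0.1 -1.9] open 0.000
[[ 0.002  1.     0.007]
 [ 0.004  0.007 -1.   ]
 [-1.     0.002 -0.004]]
q [-0.41  0.41  1.3   0.    1.42 -0.41]
!!too big [-0.01 -1.24  0.13] [ 0.4 -0.2 -0.1]
[[[-0.01,-1.24,0.13],[0.4,-0.2,-0.1]]]
```

View pics/s28.png

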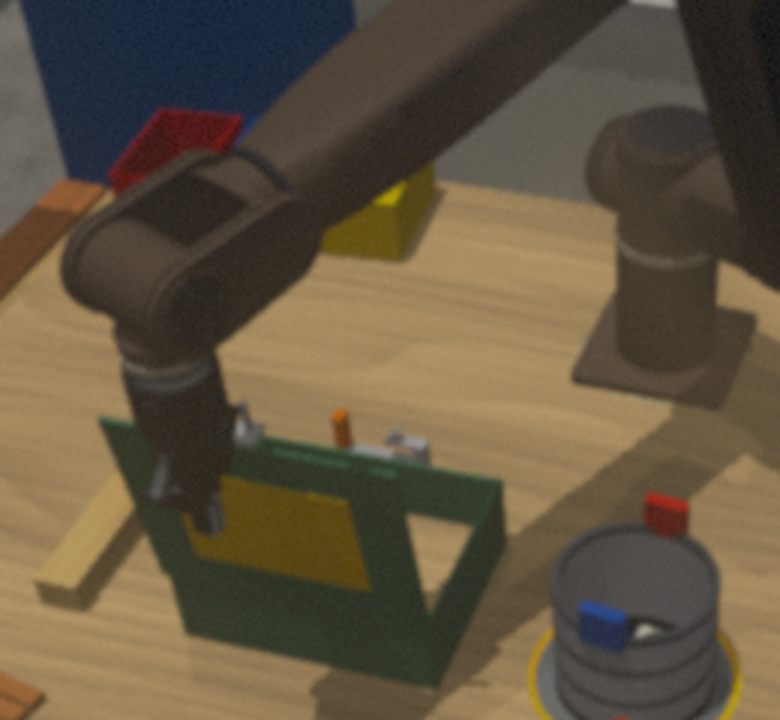

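Request:
drive_tool(
  series=[
    [[0,-0.45,0.05],[0,0,0]],
    [[0,-0.45,0.05],[0,0,0]],
    [[0,-0.4,0.05],[0,0,0]],
    [[0,-0.4,0],[0,0,0]],
    [[0,-0.4,0],[0,0,0]],
  ],
)

```text
time: 40.65
eef_pos: [0.619, -0.2052, 0.3237]
tcp_rot: [0.502, 0.494, -0.491, 0.513]
contact_force: [0.8, 0.7, 0.4]
opening: 0.0
```

```bash
python3 - <<'E'
from h import *
st(); snap("scene","s29.png",(130,60,390,300),3)
E
```

```text
t 40.65 p [ 0.619  -0.2052  0.3237] F [0.8 0.7 0.4] open 0.000
[[ 0.031  0.999  0.014]
 [-0.007  0.014 -1.   ]
 [-1.     0.031  0.008]]
```

View pics/s29.png

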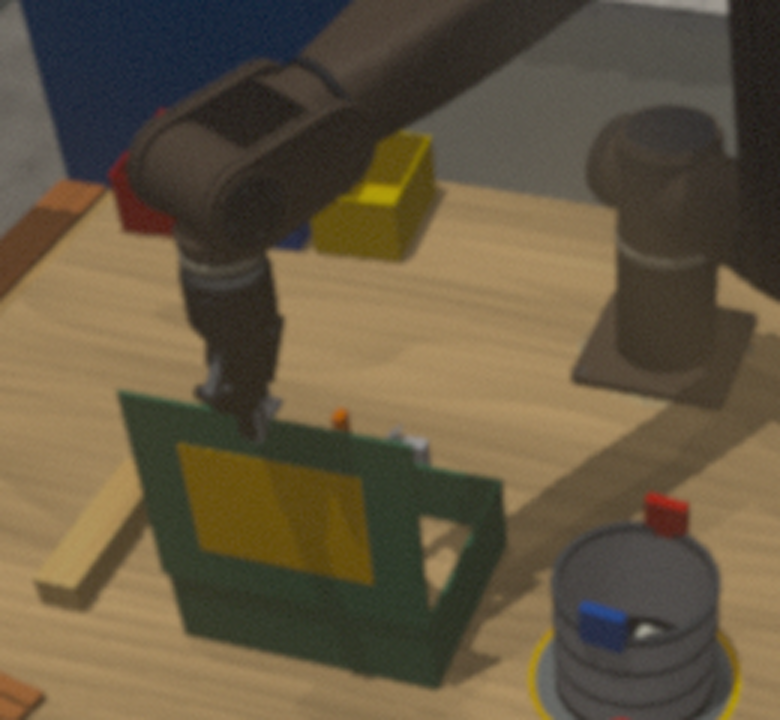

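```bash
cat >> h.py <<'E'
def tcp(th,r=.2,h=(.603,.098)):
    P=np.array(h)+r*np.array([-np.cos(th),np.sin(th)])+.006*np.array([np.sin(th),np.cos(th)])
    return np.array([P[0]+.0145,-.207,P[1]+.011])
E
python3 - <<'E'
from h import *
rows([(tcp(t),down(0)) for t in (1.5,1.4,1.3,1.2,1.1)])
E
```

```text
t 40.70 p [ 0.6171 -0.2052  0.325 ] F [1.2 0.1 2.1] open -0.002
[[ 0.03   0.999  0.013]
 [-0.008  0.014 -1.   ]
 [-1.     0.029  0.008]]
q [-0.48  0.17  1.57  0.01  1.38 -0.49]
[[[0.32,-0.17,0.03],[0.8,0.5,-1.7]],[[0.03,-0.39,0.0],[-0.0,-0.0,0.0]],[[0.08,-0.4,0.0],[-0.0,-0.0,0.0]],[[0.11,-0.38,0.0],[-0.0,-0.0,0.0]],[[0.16,-0.37,0.0],[-0.0,-0.0,0.0]]]
```

Request:
drive_tool(
  series=[
    [[0.32,-0.17,0.03],[0.8,0.5,-1.7]],
    [[0.1,-0.38,0],[0,0,0]],
    [[0.12,-0.38,0],[0,0,0]],
    [[0.15,-0.38,0],[0,0,0]],
    [[0.2,-0.37,0],[0,0,0]],
  ],
)

```text
time: 41.2
eef_pos: [0.5408, -0.2076, 0.299]
tcp_rot: [0.504, 0.488, -0.495, 0.513]
contact_force: [1.1, -0.2, 1.8]
opening: -0.002
```

```bash
python3 - <<'E'
from h import *
rows([(tcp(t),down(0)) for t in (1.1,1.0,.9,.8,.7)]); snap("scene","s30.png",(130,60,390,300),3)
E
```

```text
t 41.20 p [ 0.5408 -0.2076  0.299 ] F [ 1.1 -0.2  1.8] open -0.002
[[ 0.034  0.999  0.002]
 [-0.016  0.002 -1.   ]
 [-0.999  0.034  0.016]]
q [-0.54  0.02  1.78  0.    1.31 -0.55]
[[[0.17,-0.18,-0.02],[0.1,0.9,-2.0]],[[0.19,-0.35,0.0],[0.0,0.0,0.0]],[[0.23,-0.33,0.0],[0.0,0.0,0.0]],[[0.25,-0.31,0.0],[0.0,0.0,0.0]],[[0.29,-0.28,0.0],[0.0,0.0,0.0]]]
```

View pics/s30.png

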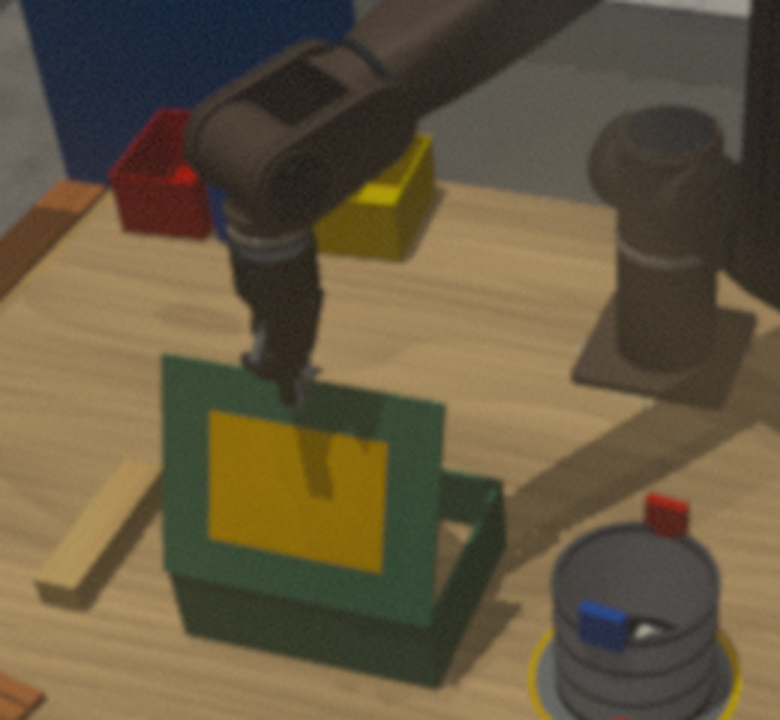

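Works well; the cover is about half down. Continue along the arc.

Request:
drive_tool(
  series=[
    [[0.17,-0.18,0],[0,0.9,-2.0]],
    [[0.2,-0.35,0],[0,0,0]],
    [[0.24,-0.33,0],[0,0,0]],
    [[0.27,-0.31,0],[0,0,0]],
    [[0.3,-0.28,0],[0,0,0]],
  ],
)

```text
time: 41.75
eef_pos: [0.4718, -0.2092, 0.2479]
tcp_rot: [0.5, 0.497, -0.498, 0.505]
contact_force: [-0.4, 0.7, 3.3]
opening: 0.0
```

```bash
python3 - <<'E'
from h import *
rows([(tcp(t),down(0)) for t in (.7,.6,.5,.4,.3)])
E
```

```text
t 41.75 p [ 0.4718 -0.2092  0.2479] F [-0.4  0.7  3.3] open 0.000
[[ 0.009  1.     0.004]
 [-0.005  0.004 -1.   ]
 [-1.     0.009  0.005]]
q [-0.61 -0.08  1.96  0.    1.25 -0.62]
[[[0.11,-0.07,-0.04],[0.2,0.3,-0.5]],[[0.31,-0.25,-0.0],[0.0,0.0,0.0]],[[0.33,-0.22,-0.0],[0.0,0.0,0.0]],[[0.36,-0.18,-0.0],[0.0,0.0,0.0]],[[0.37,-0.15,-0.0],[0.0,0.0,0.0]]]
```

Request:
drive_tool(
  series=[
    [[0.11,-0.07,-0.04],[0.2,0.3,-0.5]],
    [[0.31,-0.25,0],[0,0,0]],
    [[0.34,-0.24,0],[0,0,0]],
    [[0.36,-0.2,0],[0,0,0]],
    [[0.38,-0.17,0],[0,0,0]],
  ],
)

```text
time: 42.25
eef_pos: [0.4307, -0.2094, 0.1796]
tcp_rot: [0.501, 0.498, -0.499, 0.503]
contact_force: [-0.4, 1.1, 2.7]
opening: -0.004
```

```bash
python3 - <<'E'
from h import *
rows([(tcp(t,.215),down(0)) for t in (.25,.15,.07)]); snap("scene","s31.png",(130,60,390,300),3)
E
```

```text
t 42.25 p [ 0.4307 -0.2094  0.1796] F [-0.4  1.1  2.7] open -0.004
[[ 0.007  1.     0.001]
 [-0.004  0.001 -1.   ]
 [-1.     0.007  0.004]]
q [-0.67 -0.1   2.11  0.    1.12 -0.67]
[[[0.23,-0.4,-0.05],[0.0,0.2,-0.4]],[[0.42,-0.1,0.0],[0.0,0.0,0.0]],[[0.34,-0.05,0.0],[0.0,0.0,0.0]]]
```

View pics/s31.png

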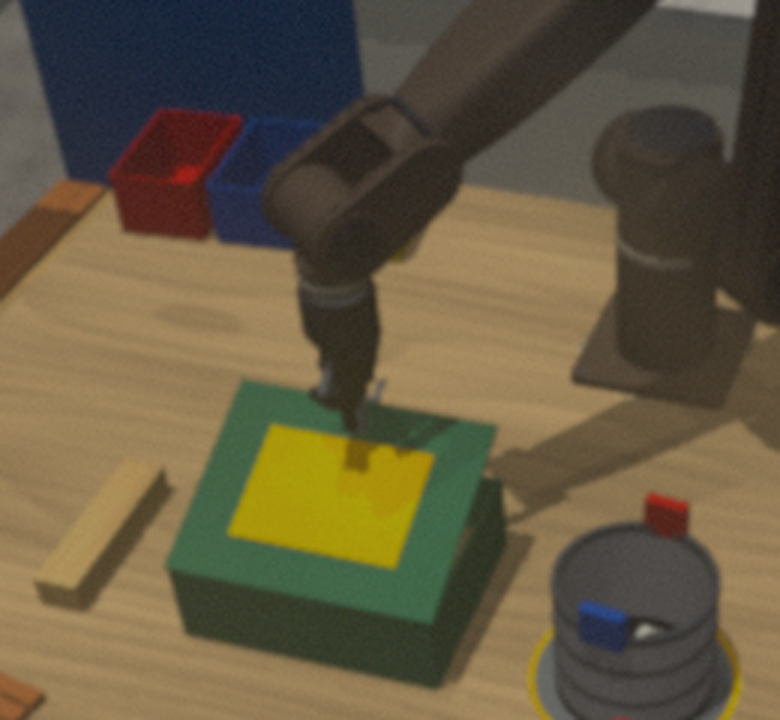

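Request:
drive_tool(
  series=[
    [[0.35,-0.2,0],[0,0,0]],
    [[0.4,-0.12,0],[0,0,0]],
    [[0.4,-0.05,0],[0,0,0]],
    [[0.1,0,0],[0,0,0]],
  ],
)

```text
time: 42.7
eef_pos: [0.4166, -0.2111, 0.1228]
tcp_rot: [0.501, 0.499, -0.499, 0.502]
contact_force: [-10.6, 6.9, 25.8]
opening: -0.003
```

```bash
python3 - <<'E'
from h import *
st()
E
```

```text
t 42.70 p [ 0.4166 -0.2111  0.1228] F [-10.6   6.9  25.8] open -0.003
[[ 0.005  1.     0.001]
 [-0.002  0.001 -1.   ]
 [-1.     0.005  0.002]]
```

```bash
python3 - <<'E'
from h import *
snap("scene","s32.png",(170,140,310,280),5); snap("top","t32.png",(340,200,480,310),5); st()
E
```

```text
t 42.80 p [ 0.4166 -0.2111  0.1227] F [-7.   3.3 15.2] open -0.004
[[ 0.005  1.     0.001]
 [-0.002  0.001 -1.   ]
 [-1.     0.005  0.002]]
```

View pics/s32.png

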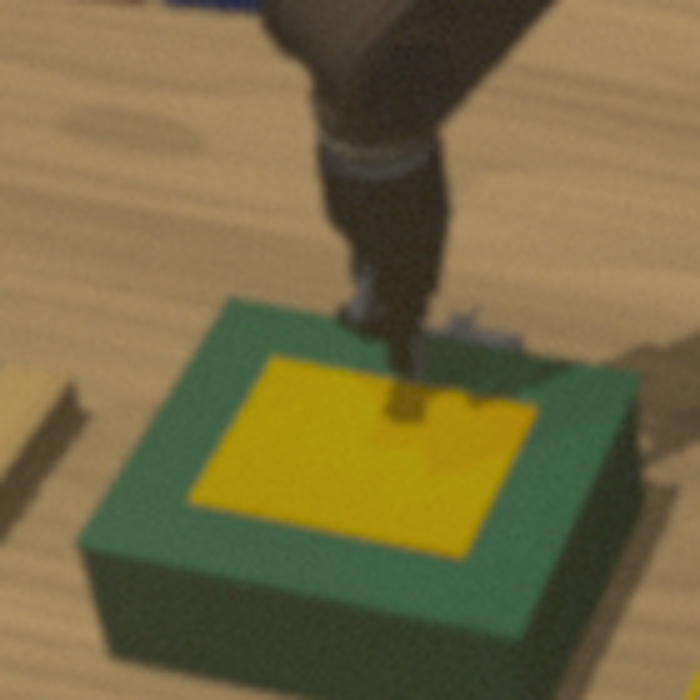

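View pics/t32.png

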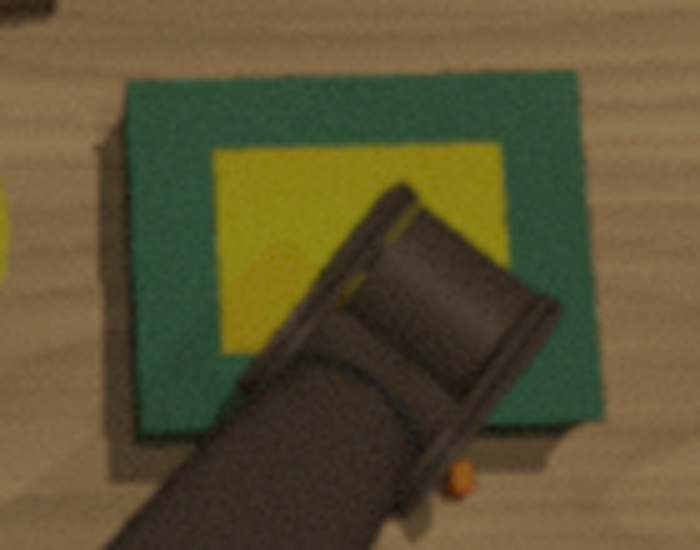

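Request:
drive_tool(
  series=[
    [[0.05,0,0],[0,0,0]],
    [[0,0,0],[0,0,0]],
  ],
)

```text
time: 43.0
eef_pos: [0.4174, -0.2113, 0.1245]
tcp_rot: [0.499, 0.501, -0.5, 0.5]
contact_force: [-1.8, 0.8, 3.9]
opening: -0.002
```

Request:
drive_tool(
  series=[
    [[0.08,0,0],[0,0,0]],
    [[0,0,0],[0,0,0]],
  ],
)

```text
time: 43.2
eef_pos: [0.4186, -0.2118, 0.1251]
tcp_rot: [0.498, 0.504, -0.5, 0.498]
contact_force: [-1.2, 0.7, 3.4]
opening: 0.0
```

```bash
python3 - <<'E'
from h import *
st();snap("scene","s33.png",(170,140,310,280),5); snap("top","t33.png",(340,200,480,310),5)
E
```

```text
t 43.20 p [ 0.4186 -0.2118  0.1251] F [-1.2  0.7  3.4] open 0.000
[[-0.008  1.     0.004]
 [ 0.003  0.004 -1.   ]
 [-1.    -0.008 -0.003]]
```

View pics/t33.png

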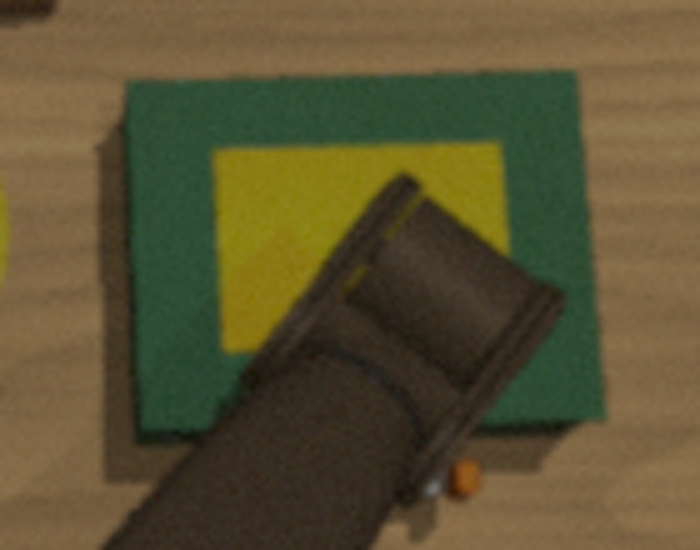

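Request:
drive_tool(
  series=[
    [[0.25,-0.05,0],[0,0,0]],
    [[0.25,-0.03,0],[0,0,0]],
    [[0.25,0,0],[0,0,0]],
  ],
)

```text
time: 43.6
eef_pos: [0.4217, -0.2153, 0.1051]
tcp_rot: [0.497, 0.503, -0.5, 0.5]
contact_force: [-17.1, 8.9, 32.0]
opening: 0.001
```

```bash
python3 - <<'E'
from h import *
st()
E
```

```text
t 43.60 p [ 0.4217 -0.2153  0.1051] F [-17.1   8.9  32. ] open 0.001
[[-0.006  1.     0.007]
 [ 0.001  0.007 -1.   ]
 [-1.    -0.006 -0.001]]
```

Request:
drive_tool(
  series=[
    [[-0.1,0,0],[0,0,0]],
    [[-0.3,0,0],[0,0,0]],
    [[-0.8,0,0],[0,0,0]],
    [[-0.9,0,0],[0,0,0]],
    [[-0.9,0,0],[0,0,0]],
  ],
)

```text
time: 44.1
eef_pos: [0.4239, -0.214, 0.2575]
tcp_rot: [0.496, 0.511, -0.5, 0.493]
contact_force: [0.7, -0.4, 0.0]
opening: 0.0
```

Request:
drive_tool(
  series=[
    [[-0.8,0,0.5],[0,0,0]],
    [[-0.3,0,0.9],[0,0,0]],
    [[0,0,0.9],[0,0,0]],
    [[0,0,0.9],[0,0,0]],
    [[0,0,0.9],[0,0,0]],
  ],
)

```text
time: 44.6
eef_pos: [0.4353, -0.4244, 0.3287]
tcp_rot: [0.494, 0.506, -0.497, 0.503]
contact_force: [0.6, 1.0, -0.1]
opening: 0.002
```

```bash
python3 - <<'E'
from h import *
st();snap("scene","s34.png"); snap("top","t34.png",(240,180,500,320),3); snap("top","t35.png",(340,200,480,310),5); snap("scene","s35.png",(225,185,305,245),10)
E
```

```text
t 44.60 p [ 0.4353 -0.4244  0.3287] F [ 0.6  1.  -0.1] open 0.002
[[-0.006  1.     0.018]
 [ 0.     0.018 -1.   ]
 [-1.    -0.006 -0.   ]]
```

View pics/s34.png

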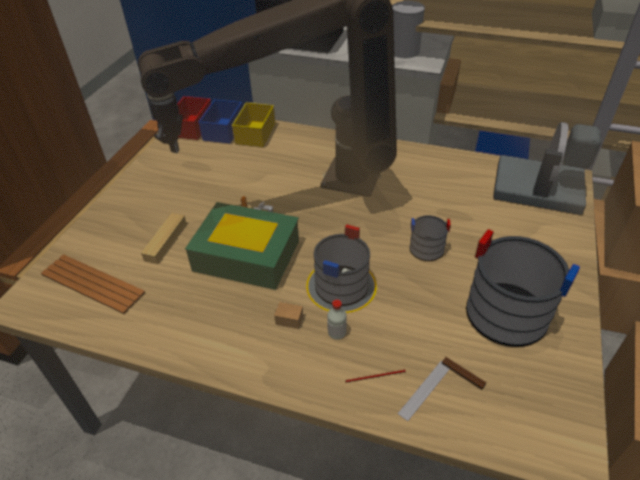

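View pics/t35.png

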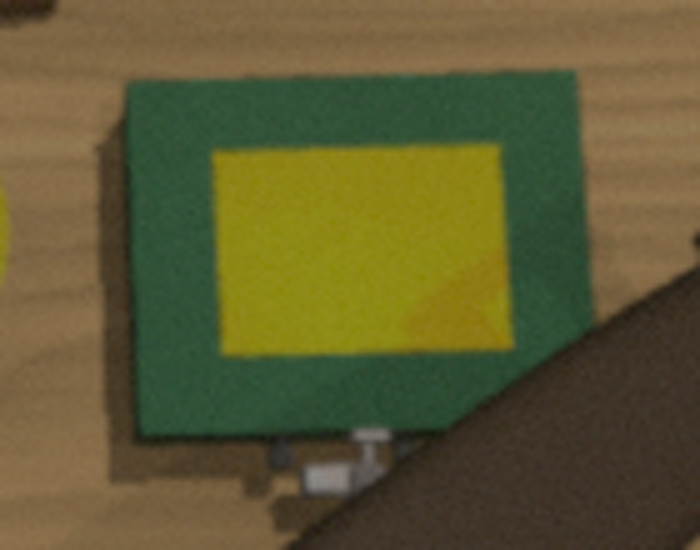

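View pics/s35.png

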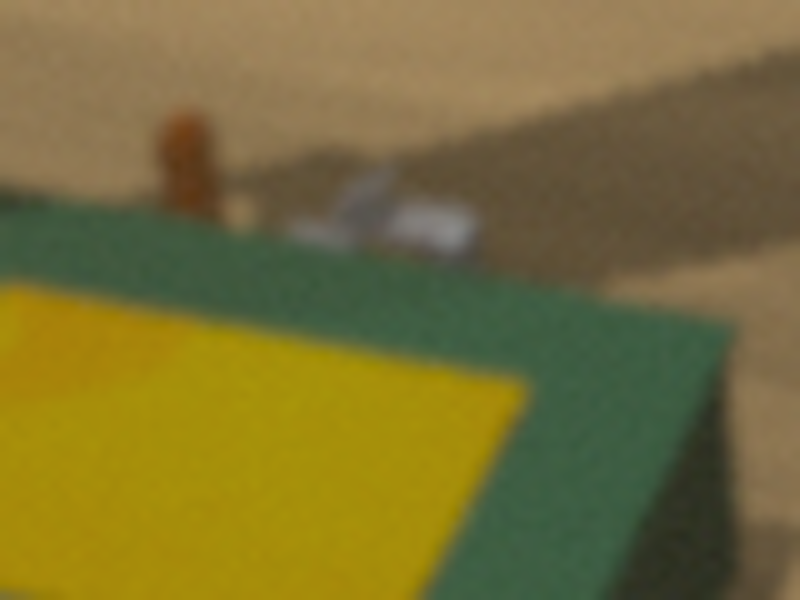

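View pics/t34.png

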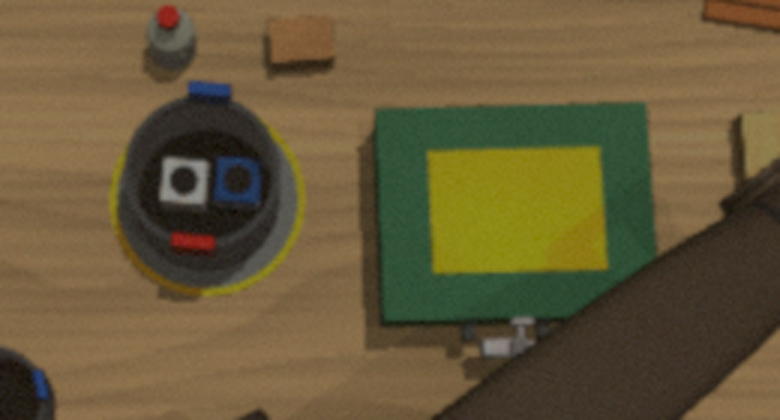

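Request:
drive_tool(
  series=[
    [[0,0,0],[0,0,0]],
    [[0,0,0],[0,0,0]],
    [[0,0,0],[0,0,0]],
  ],
)

```text
time: 45.1
eef_pos: [0.436, -0.42, 0.3272]
tcp_rot: [0.494, 0.508, -0.496, 0.502]
contact_force: [0.4, 0.4, 0.2]
opening: 0.002
```

```bash
python3 - <<'E'
from h import *
c=ctrl.read_camera("top"); r=w(c,304.3,260.5,.172);b=w(c,310,210.2,.172);print((r+b)/2, "mark .5246 .1198")
print(ctrl.sign_off())
E
```

```text
[0.52320458 0.11858208 0.172     ] mark .5246 .1198
the job is handed in; nothing more can be done
None
```

I handed the job in at about 45 s of robot time. The last pictures showed everything in place, but no verdict was reported.

- **Keg:** I walked the middle-sized keg in four rim pivots (red, blue, red, blue). From the last top picture its centre is about 2 mm from the mark's centre.
- **Tins:** Two tins were in the locker, a blue one and a white one. Both stand upright in the keg.
- **Cover and latch:** I pushed the thumb latch, and the cover sprang open once the gripper was out of its way. After I pressed it shut, the cover edge and the thumb piece were at the same pixels as at the start. I take that as shut, with the latch home.
- **Bystanders and robot:** The glue bottle, the box and the offcut look unmoved. The gripper is clear of everything, and the wrist force is close to zero.

**Snags:**
- My first press on the cover did not snap it shut. A second, firmer press did, with about 32 N upward at the wrist.
- The keg turned by about a degree while I put in the second tin. Its position hardly changed.
- The two cameras disagreed by about 10 mm on where the thumb latch is. The push worked anyway.

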